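# Index the slide-mounting turntable to its next station

### The arm

A 7-joint arm with a two-finger parallel gripper is mounted at the origin on the work surface. World frame = base frame: x ahead of the robot, y to its left, z up, the work surface at z = 0. Lengths are in mm, angles in rad, forces in N, time in s.
With the tool pointing down it reaches from about 425 to 825 mm from the base axis. Payload 3.6 kg.
Tool frame: the origin (TCP) lies at the very end of the fingers, on their centre line; the grasp point (between the pads) lies 19 mm behind it; z points along the fingers, x is the direction in which the jaws open and shut, and the axes are right-handed (so a half turn about z gives the same grasp; the last joint's range is limited). The gripper opens to 85 mm and grips with 20 to 120 N. Pads are 22 mm wide; open, the fingers measure 114 mm over their backs; the gripper's body (76 mm by 85 mm) begins 54 mm behind the grasp point. The pads swing forward as they close: fully open they stand 13 mm farther back than shut.
Start: joints at [1.24, 0.615, -0.013, 1.423, 0.008, 1.103, -0.04], TCP at [194.458, -620.201, 231.297] pointing down, gripper open.
Joint ranges: [-3.12, 3.12], [-0.3, 2.06], [-1.34, 1.32], [0.26, 2.42], [-1.36, 4.5], [0.01, 1.98], [-2.84, 2.84]. Speed limits (rad/s): [2.79, 2.79, 3.14, 3.14, 3.14, 3.14, 3.14].

### API

Orientations are given as a rotation vector (axis times angle).
In Python, from plant import status, get_image, camera_info, manip gives the robot as it stands. The module is installed in compiled form; this text tells all that it offers.
- The arm moves only by the tool arm_command, never from a script. Its argument "motion" is a list of rows, each an object of numbers: "wx", "wy", "wz": the turn, a rotation vector about the tool's x, y, z in units of 5 degrees (1.0 is 5 degrees); "tx", "ty", "tz": the shift along the tool's x, y, z in units of 0.04 m (1.0 is 0.04 m); "fingers": the finger opening in mm, from 0 to 85.4. A call has 1 to 10 rows; each row shifts and turns the commanded pose from where the row before left it, along the tool's axes as they then stand; what a row does not reach is not made up. A row lasts 1/12 s, in which the tool goes at most 41.7 mm and 7.16 degrees, less where a joint would pass 70% of its speed; a pose out of reach is approached as far as the arm can. A call with a number of a shift or a turn outside -1 to 1 is refused whole. A call with a gripper value outside its range is refused whole. The fingers move at their own pace and stop on an object; "force" is the grip in N (left out, the last holds). Time passes only in rows, so rows that do not move let the fingers close. It gives the time, the measured TCP pose, the force and the opening at its end, in the units of the state.
- status.read_state(): the state, without advancing time (a new reading comes with each control period).
- get_image(name): name is "side" or "top"; returns the picture (400x640x3 uint8, red, green, blue); there is no depth.
- camera_info(name): a dict with "mtx" (3x3 intrinsics, pixels), "eye" and "rotation" of the camera in the world. Camera axes: x right, y up, looking along -z (the intrinsics and any distortion apply to the point x, -y, -z); pixel columns grow to the right and rows downward; lengths in mm; the calibration is good to about 2 mm. A picture is of the moment at which its call begins. camera_info takes no time and is no camera call.
- manip.job_done(): hands the job in, once; it reports no verdict.
The state is a dict: "time": time; "joint_positions": joint angles; "dq": joint speeds; "effort": joint torques, N m; "eef_pos": TCP position; "ee_rot": TCP orientation; "contact_force": force on the tool from outside, world axes, zero at the start; "wrist_torque": the same for the moment, N m; "opening": finger opening in mm.
Only numpy, scipy, OpenCV 4.12 (cv2) and the standard library are available. Lean on these libraries where they do the work, as an engineer would, in place of code of your own. Each camera call takes 0.05 s, during which the arm holds its last target.

### The job

The slide-mounting turntable stands locked at its loading station: pull up the ribbed black plunger knob, swing the table counter-clockwise (seen from above) to the next locking hole, and let the plunger spring down fully home there so that the table is locked, then let go. That hole is hidden under the table top and has to be found by feel, so turn slowly and never force the pin against the side of a hole. Leave the jar, the steel edge weight, the yellow slide tray and the film cutter where they stand.

Things in the scene. Friction and masses are not known exactly. Their poses are not given: they have to be found in the camera images.
- index_plate: Fixed index plate hidden under the table top. Origin on the turntable's vertical axis at counter height; z up, x towards the first locking hole (knob's start). Both holes lie on the knob's circle, radius 85 mm. The second is in a hand-clamped bush, 0.7 to 1.2 rad counter-clockwise of the first, not measured. Elsewhere a flat track. Pin play in a hole: about 1.5 mm either way along the circle.
- knob_center (a point): Centre (half-way up) of the ribbed black plunger knob: an upright cylinder 30 mm in diameter, 28 mm high, standing over the table top 85 mm from the turntable's axis and turning with the table. 78 mm above the counter with the plunger home; rises with the plunger.
- pin: The plunger's steel pin, 10 mm in diameter with a flat end, out of sight under the table top and fixed to the knob above it. Origin on the knob's axis, at counter height while the plunger is home. It is overloaded, and the job spoilt, if it is pressed against the index plate with more than 35 N.
- plunger (a joint): Pull of the plunger in m: 0 = fully home in a hole, about 0.008 = pin riding on the flat track (clear of the hole, the table can turn), 0.014 = top stop. Spring pushes down 6.5 N home, 8.5 N on the track, 10 N at the stop. Let go, it drops home only if over a hole; else the pin rests on the track and slides along it when the knob is pushed sideways, until it drops in and the table stops dead.
- stage (a joint): Turn of the table top in rad: 0 at the loading station (first hole), growing counter-clockwise seen from above; the knob's direction from the axis is the index plate's x axis turned by this angle. End stop at 1.45. Stays where it is left; turning takes about 1.5 to 3 N at the knob, 3 to 6 N with the pin riding on the track.
- jar: Squat white ceramic jar with a cork-lined lid, 80 mm in diameter, 80 mm high; origin at the centre of its underside. Stands loose beside the turntable; leave it.
- edge_weight: Steel edge weight, 50 x 90 x 38 mm; origin at the centre of its underside. Loose; leave it.
- slide_tray: Yellow plastic slide tray, 75 x 190 x 45 mm; origin at the centre of its underside. Loose, beside the turntable; leave it.
- film_cutter: Film cutter with a grey base 100 x 130 mm and a black knob, 64 mm high; origin at the centre of its underside. Loose, beside the turntable; leave it.
- table_center (a point): Centre of the turntable's aluminium table top, on its upper face, 48 mm above the counter; turns with the table. Table top 240 mm across, dark base 250 mm, bolted down. A brass hub cap 40 mm across rises to 56 mm; three square slide nests, rims to 53 mm, lie 90, 180 and 270 degrees round from the knob, none within 50 mm of the knob's axis.
- knob_foot (a point): Centre of the knob's underside, 64 mm above the counter with the plunger home. Below it a brass collar, 22 mm in diameter (narrower than the knob), rises from the table top (48 mm) to 61 mm. A red stem shows between collar and knob while the plunger is out of a hole (gap about 3 mm home, 11 mm on the track).

How it is judged (in metres and radians):
On the way, in this order (a step that is already met when the one before it is completed fails the run):
1. the plunger is pulled up clear of the first hole, with the table still at its loading station (value of joint plunger above 0.0075 m and value of joint stage below 0.2 rad), for 0.05 s.
2. the table is turned away from the first hole with the pin out (value of joint plunger above 0.006 m and value of joint stage above 0.3 rad), for 0.05 s.
At the end, for the whole second after the job is handed in: The table is locked in the next hole: plunger home to within 2 mm, table turned 0.65 to 1.25 rad from the loading station and at rest, knob released; the bystanders within 15 mm of where they stood and upright (value of joint plunger below 0.002 m and value of joint stage between 0.65 and 1.25 rad and velocity of joint stage between -0.05 and 0.05 rad/s); the robot touches nothing.
It fails at once if the pin is pressed against the index plate with more than 35 N (contact force between pin and index_plate above 35 N).
It fails at once if the jar is pushed more than 15 mm from where it stood or tipped over (distance of jar from where it was at the start of the episode above 0.015 m or angle between jar's own z axis and vertical above 0.3 rad).
It fails at once if the edge weight is pushed more than 15 mm from where it stood or tipped over (distance of edge_weight from where it was at the start of the episode above 0.015 m or angle between edge_weight's own z axis and vertical above 0.3 rad).
It fails at once if the slide tray is pushed more than 15 mm from where it stood or tipped over (distance of slide_tray from where it was at the start of the episode above 0.015 m or angle between slide_tray's own z axis and vertical above 0.3 rad).
It fails at once if the film cutter is pushed more than 15 mm from where it stood or tipped over (distance of film_cutter from where it was at the start of the episode above 0.015 m or angle between film_cutter's own z axis and vertical above 0.3 rad).
It also fails if it takes over 58 s, if anything falls off the work surface, if the arm or the gripper's body presses on something with over 40 N, if the wrist force passes 120 N, or if a joint passes its speed limit or range.

## Working session

There is one attempt and no reset: what is moved stays moved. The work goes in short steps, Python scripts to look and compute and a tool call to move; the robot and the scene stay as the last step left them, time stands still between calls to the robot, and variables do not carry over. Pictures are saved under pics/ and viewed, and the job is handed in when it is done.

Besides the shell and the picture viewer there is one more tool, called after ">>>" as name(argument=value, ...) on one line, values as JSON. arm_command: Moves the arm, as the interface text tells. Its arguments: {"type":"object","properties":{"motion":{"type":"array","items":{"type":"object","properties":{"wx":{"type":"number","minimum":-1,"maximum":1},"wy":{"type":"number","minimum":-1,"maximum":1},"wz":{"type":"number","minimum":-1,"maximum":1},"tx":{"type":"number","minimum":-1,"maximum":1},"ty":{"type":"number","minimum":-1,"maximum":1},"tz":{"type":"number","minimum":-1,"maximum":1},"fingers":{"type":"number"}}}},"force":{"type":"number"}},"required":["motion"]}

```bash
mkdir -p pics; cat > h.py <<'E'
import numpy as np, cv2
from plant import status, get_image, camera_info, manip
def snap(n,f):
    im=get_image(n)[:,:,::-1]; cv2.imwrite('pics/'+f+'.png',im); return im
def crop(im,r,f,s=4):
    x0,y0,x1,y1=r; cv2.imwrite('pics/'+f+'.png',cv2.resize(im[y0:y1,x0:x1],None,fx=s,fy=s,interpolation=cv2.INTER_CUBIC))
def ray(n,u,v):
    c=camera_info(n); K=np.array(c['mtx']); R=np.array(c['rotation']); e=np.array(c['eye'])
    d=np.linalg.inv(K)@np.array([u,v,1.]); return e,R@np.array([d[0],-d[1],-d[2]])
def atz(n,u,v,z):
    e,d=ray(n,u,v); return e+d*(z-e[2])/d[2]
def proj(n,p):
    c=camera_info(n); K=np.array(c['mtx']); R=np.array(c['rotation']); e=np.array(c['eye'])
    q=R.T@(np.array(p)-e); q=K@np.array([q[0],-q[1],-q[2]]); return q[:2]/q[2]
E
python3 - <<'E'
from h import *
for n in('top','side'):
    snap(n,n+'0'); c=camera_info(n); print(n,c)
s=status.read_state(); print(s)
E
```

```text
top {'mtx': array([[367.48602638,   0.        , 319.69021917],
       [  0.        , 367.48602638, 209.74375057],
       [  0.        ,   0.        ,   1.        ]]), 'eye': array([493.81263148,  23.15141395, 753.68111409]), 'rotation': array([ 0.07572406, -0.11760477, -1.55510272])}
side {'mtx': array([[366.87695663,   0.        , 321.80366813],
       [  0.        , 366.87695663, 198.03549339],
       [  0.        ,   0.        ,   1.        ]]), 'eye': array([187.05798974, 496.5738649 , 613.91702716]), 'rotation': array([ 0.36403272, -1.05013292, -2.27706609])}
{'time': 0.1, 'joint_positions': array([ 1.24047948,  0.61585704, -0.01257591,  1.42475131,  0.0081024 ,
        1.103406  , -0.04039345]), 'dq': array([ 0.00032153, -0.00348635, -0.00038909, -0.00301325, -0.00169541,
        0.00080186,  0.00094341]), 'effort': array([ 1.48307572e-03, -4.70378602e+01,  2.60460014e-01, -1.71570736e+01,
        1.01257380e-02,  5.80049396e-03,  7.93227542e-06]), 'eef_pos': array([ 194.23842135, -619.57199061,  230.22749698]), 'ee_rot': array([-2.53096023,  1.85884472,  0.00305213]), 'contact_force': array([-0.13373802,  0.05570164, -0.15444221]), 'wrist_torque': array([ 0.02095858, -0.0121023 ,  0.05803816]), 'opening': 85.36071116553623}
```

```bash
sed -i "s/R=np.array(c\['rotation'\])/R=cv2.Rodrigues(np.array(c['rotation']))[0]/" h.py; grep -c Rodr h.py
```

```text
2
```

View pics/top0.png

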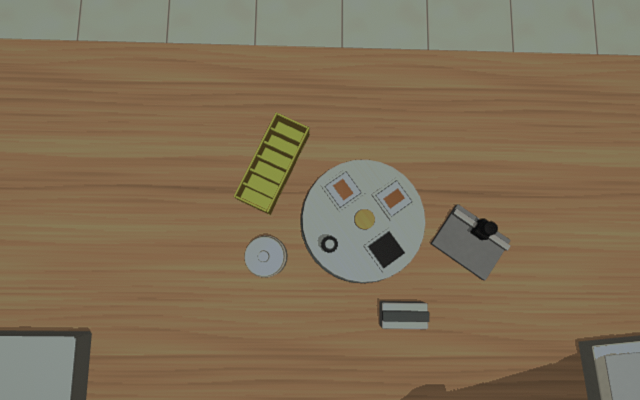

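View pics/side0.png

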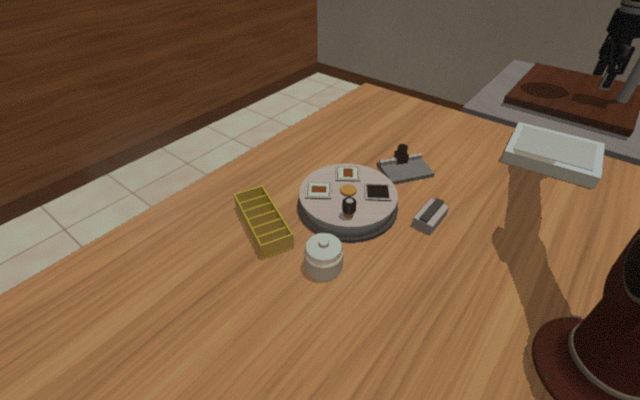

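```bash
python3 - <<'E'
from h import *
t=cv2.imread('pics/top0.png'); s=cv2.imread('pics/side0.png')
crop(t,(230,150,430,290),'t1',4); crop(s,(270,150,440,290),'s1',4)
print(atz('top',364,219,56),atz('side',348,190,56))
print(atz('top',329,243.5,92),atz('side',349,205,78))
for p in[(265,256,80),(405,315,38),(272,165,45),(470,243,30)]: print(atz('top',*p))
E
```

```text
[563.86534265 -80.05269874  56.        ] [561.44240552 -77.90717881  56.        ]
[515.13675755 -11.50830364  92.        ] [514.76635843 -14.02195245  78.        ]
[491.49044856 103.76420502  80.        ]
[ 382.81363555 -160.64189231   38.        ]
[669.02955448  99.55860312  45.        ]
[ 521.65948259 -294.95250607   30.        ]
```

View pics/t1.png

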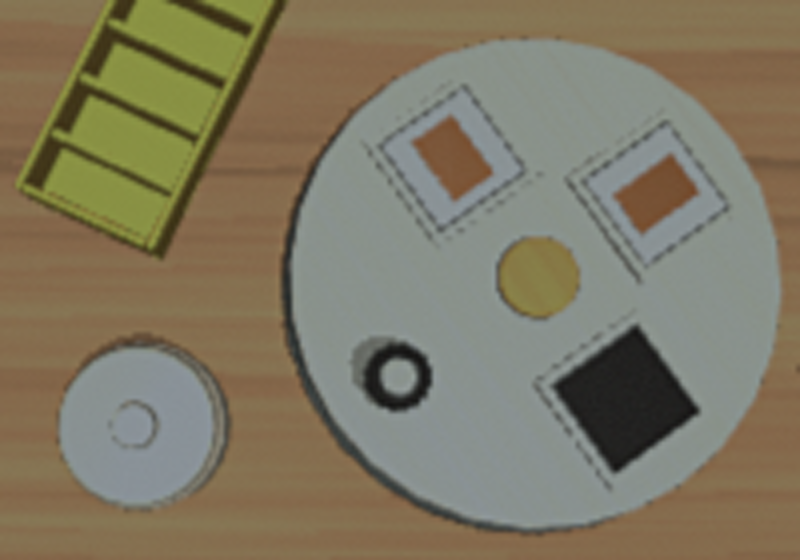

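View pics/s1.png

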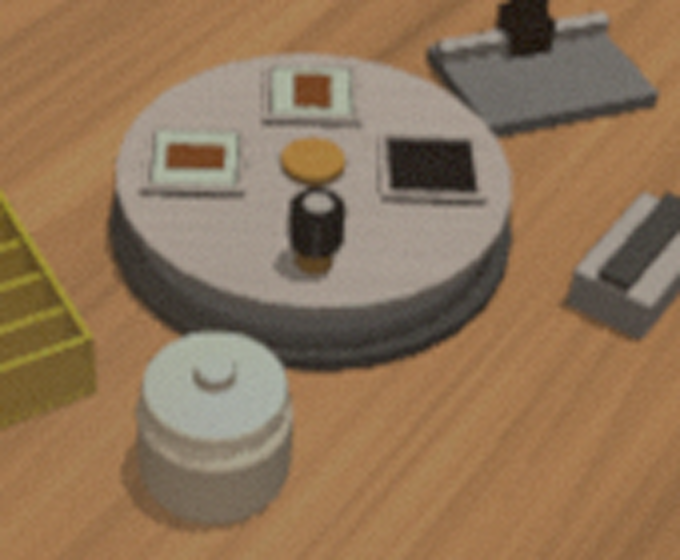

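```bash
python3 - <<'E'
from h import *
C1=atz('top',364.5,219.2,56);C2=atz('side',348.5,190.2,56)
P1=atz('top',329.5,244,92);P2=atz('side',349.7,201,92)
print(C1,C2,P1,P2)
for C,P in((C1,P1),(C2,P2)):
    d=(P-C)[:2];print(np.linalg.norm(d),np.arctan2(d[1],d[0]))
C=(C1+C2)/2;P=(P1+P2)/2;d=(P-C)[:2];a=np.arctan2(d[1],d[0]);print(C,P,np.linalg.norm(d),a)
for th in(0,.7,.95,1.2): print(th,C[:2]+85*np.array([np.cos(a+th),np.sin(a+th)]))
s=status.read_state();R=cv2.Rodrigues(s['ee_rot'])[0];print(R)
E
```

```text
[563.49462355 -81.01201352  56.        ] [560.06376348 -78.0354084   56.        ] [514.25364394 -12.41471646  92.        ] [512.56435929 -12.32607355  92.        ]
84.44088605218914 2.193386674080191
81.07965271985958 2.1967079288965454
[561.77919351 -79.52371096  56.        ] [513.40900161 -12.370395    92.        ] 82.76015531979817 2.1950135790188368
0 [512.09989681 -10.55293832]
0.7 [479.35017992 -58.77623598]
0.95 [476.77969088 -79.81448906]
1.2 [ 479.49405922 -100.83466295]
[[ 2.99201716e-01 -9.54189578e-01 -7.62777913e-04]
 [-9.54186938e-01 -2.99202683e-01  2.24531537e-03]
 [-2.37068173e-03  5.60305086e-05 -9.99997188e-01]]
```

```bash
python3 - <<'E'
from h import *
print(proj('side',[194,-620,230]),proj('side',[0,0,0]),proj('top',[194,-620,230]),proj('side',[194,-620,0]))
for z in(0,100,200,300): print(z,atz('side',505,150,z),atz('side',555,185,z),atz('top',585,345,z),atz('top',90,330,z))
E
```

```text
[596.66270847  86.8377985 ] [596.52129662 373.47991259] [779.75763567 483.21984962] [558.07674723 162.47754903]
0 [ 336.36053808 -590.91242519    0.        ] [ 175.42849116 -500.19201873    0.        ] [ 320.77848014 -534.64393725    0.        ] [343.78034286 449.77208685   0.        ]
100 [ 312.04087569 -413.77345657  100.        ] [ 177.32280229 -337.83035754  100.        ] [ 343.73701633 -460.63447347  100.        ] [363.68694339 393.16715607 100.        ]
200 [ 287.7212133  -236.63448796  200.        ] [ 179.21711342 -175.46869635  200.        ] [ 366.69555252 -386.62500968  200.        ] [383.59354391 336.5622253  200.        ]
300 [263.40155092 -59.49551934 300.        ] [181.11142455 -13.10703516 300.        ] [ 389.65408871 -312.61554589  300.        ] [403.50014444 279.95729452 300.        ]
```

```bash
python3 - <<'E'
from h import *
crop(cv2.imread('pics/side0.png'),(440,0,640,200),'s2',3)
E
```

```text
(no output)
```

View pics/s2.png

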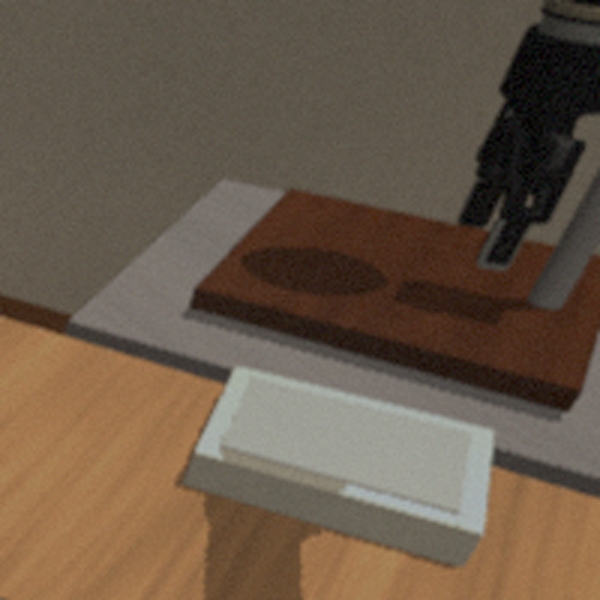

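>>> arm_command(motion=[{"wz": -1}, {"wz": -1}, {"wz": -1}, {"wz": -1}, {"wz": -1}, {"wz": -1}, {"wz": -1}, {"wz": -1}, {"wz": -1}, {"wz": -1}])

```text
$.motion[0]: bad value
```

>>> arm_command(motion=[{"wz": -1}, {"wz": -1}, {"wz": -1}, {"wz": -1}, {"wz": -1}, {"wz": -1}, {"wz": -1}, {"wz": -1}, {"wz": -1}, {"wz": -1}])

```text
$.motion[0]: bad value
```

```bash
cat >> h.py <<'E'
def S(): 
    s=status.read_state(); R=cv2.Rodrigues(s['ee_rot'])[0]
    print('t%.2f'%s['time'],'pos',s['eef_pos'].round(2),'yaw %.4f'%np.arctan2(R[1,0],R[0,0]),'zax',R[:,2].round(4),'F',s['contact_force'].round(2),'T',s['wrist_torque'].round(2),'op %.2f'%s['opening']); return s,R
def to(p,yaw=None):
    s,R=S(); d=R.T@(np.array(p)-s['eef_pos']); print('units tx,ty,tz total',(d/40).round(3),'wz',None if yaw is None else round(-np.degrees(yaw-np.arctan2(R[1,0],R[0,0]))/5,3), 'q',s['joint_positions'].round(2))
E
python3 - <<'E'
from h import *
to([513,-11.5,160],0.625)
E
```

```text
t0.10 pos [ 194.24 -619.57  230.23] yaw -1.2669 zax [-8.0e-04  2.2e-03 -1.0e+00] F [-0.13  0.06 -0.15] T [ 0.02 -0.01  0.06] op 85.36
units tx,ty,tz total [-12.117 -12.152   1.784] wz -21.68 q [ 1.24  0.62 -0.01  1.42  0.01  1.1  -0.04]
```

>>> arm_command(motion=[{"wx": 0, "wy": 0, "wz": -1, "tx": 0, "ty": 0, "tz": 0, "fingers": 85}, {"wx": 0, "wy": 0, "wz": -1, "tx": 0, "ty": 0, "tz": 0, "fingers": 85}, {"wx": 0, "wy": 0, "wz": -1, "tx": 0, "ty": 0, "tz": 0, "fingers": 85}, {"wx": 0, "wy": 0, "wz": -1, "tx": 0, "ty": 0, "tz": 0, "fingers": 85}, {"wx": 0, "wy": 0, "wz": -1, "tx": 0, "ty": 0, "tz": 0, "fingers": 85}, {"wx": 0, "wy": 0, "wz": -1, "tx": 0, "ty": 0, "tz": 0, "fingers": 85}, {"wx": 0, "wy": 0, "wz": -1, "tx": 0, "ty": 0, "tz": 0, "fingers": 85}, {"wx": 0, "wy": 0, "wz": -1, "tx": 0, "ty": 0, "tz": 0, "fingers": 85}, {"wx": 0, "wy": 0, "wz": -1, "tx": 0, "ty": 0, "tz": 0, "fingers": 85}, {"wx": 0, "wy": 0, "wz": -1, "tx": 0, "ty": 0, "tz": 0, "fingers": 85}])

```text
time: 0.93
eef_pos: [194.2, -619.8, 230.6]
ee_rot: [-3.081, 0.609, 0.001]
contact_force: [0.2, 0.0, 0.3]
opening: 84.8
```

>>> arm_command(motion=[{"wx": 0, "wy": 0, "wz": -1, "tx": 0, "ty": 0, "tz": 0, "fingers": 60}, {"wx": 0, "wy": 0, "wz": -1, "tx": 0, "ty": 0, "tz": 0, "fingers": 60}, {"wx": 0, "wy": 0, "wz": -1, "tx": 0, "ty": 0, "tz": 0, "fingers": 60}, {"wx": 0, "wy": 0, "wz": -1, "tx": 0, "ty": 0, "tz": 0, "fingers": 60}, {"wx": 0, "wy": 0, "wz": -1, "tx": 0, "ty": 0, "tz": 0, "fingers": 60}, {"wx": 0, "wy": 0, "wz": -1, "tx": 0, "ty": 0, "tz": 0, "fingers": 60}, {"wx": 0, "wy": 0, "wz": -1, "tx": 0, "ty": 0, "tz": 0, "fingers": 60}, {"wx": 0, "wy": 0, "wz": -1, "tx": 0, "ty": 0, "tz": 0, "fingers": 60}, {"wx": 0, "wy": 0, "wz": -1, "tx": 0, "ty": 0, "tz": 0, "fingers": 60}, {"wx": 0, "wy": 0, "wz": -1, "tx": 0, "ty": 0, "tz": 0, "fingers": 60}])

```text
time: 1.77
eef_pos: [194.1, -619.9, 230.6]
ee_rot: [-3.049, -0.75, 0.001]
contact_force: [0.6, -0.9, 0.9]
opening: 60.2
```

>>> arm_command(motion=[{"wx": 0, "wy": 0, "wz": -1, "tx": 0, "ty": 0, "tz": 0, "fingers": 60}, {"wx": 0, "wy": 0, "wz": -0.68, "tx": 0, "ty": 0, "tz": 0, "fingers": 60}, {"wx": 0, "wy": 0, "wz": 0, "tx": 0, "ty": 0, "tz": 0, "fingers": 60}])

```text
time: 2.02
eef_pos: [194.0, -619.9, 230.5]
ee_rot: [-2.988, -0.966, -0.0]
contact_force: [-0.5, -0.8, 0.1]
opening: 60.0
```

```bash
python3 - <<'E'
from h import *
to([513,-11.5,160],0.625)
E
```

```text
t2.02 pos [ 194.   -619.94  230.53] yaw 0.6257 zax [-4.0e-04  1.5e-03 -1.0e+00] F [-0.46 -0.8   0.07] T [ 0.04  0.01 -0.  ] op 59.97
units tx,ty,tz total [15.371 -7.656  1.784] wz 0.008 q [ 1.52  0.66 -0.51  1.41  0.33  1.16  1.58]
```

>>> arm_command(motion=[{"wx": 0, "wy": 0, "wz": 0, "tx": 0.9, "ty": -0.45, "tz": 0, "fingers": 60}, {"wx": 0, "wy": 0, "wz": 0, "tx": 0.9, "ty": -0.45, "tz": 0, "fingers": 60}, {"wx": 0, "wy": 0, "wz": 0, "tx": 0.9, "ty": -0.45, "tz": 0, "fingers": 60}, {"wx": 0, "wy": 0, "wz": 0, "tx": 0.9, "ty": -0.45, "tz": 0, "fingers": 60}, {"wx": 0, "wy": 0, "wz": 0, "tx": 0.9, "ty": -0.45, "tz": 0, "fingers": 60}, {"wx": 0, "wy": 0, "wz": 0, "tx": 0.9, "ty": -0.45, "tz": 0, "fingers": 60}, {"wx": 0, "wy": 0, "wz": 0, "tx": 0.9, "ty": -0.45, "tz": 0, "fingers": 60}, {"wx": 0, "wy": 0, "wz": 0, "tx": 0.9, "ty": -0.45, "tz": 0, "fingers": 60}, {"wx": 0, "wy": 0, "wz": 0, "tx": 0.9, "ty": -0.45, "tz": 0, "fingers": 60}, {"wx": 0, "wy": 0, "wz": 0, "tx": 0.9, "ty": -0.45, "tz": 0, "fingers": 60}])

```text
time: 2.85
eef_pos: [381.4, -261.8, 231.4]
ee_rot: [2.99, 0.962, -0.0]
contact_force: [0.3, -0.5, -0.1]
opening: 60.4
```

>>> arm_command(motion=[{"wx": 0, "wy": 0, "wz": 0, "tx": 0.9, "ty": -0.45, "tz": 0.2, "fingers": 60}, {"wx": 0, "wy": 0, "wz": 0, "tx": 0.9, "ty": -0.45, "tz": 0.2, "fingers": 60}, {"wx": 0, "wy": 0, "wz": 0, "tx": 0.9, "ty": -0.45, "tz": 0.2, "fingers": 60}, {"wx": 0, "wy": 0, "wz": 0, "tx": 0.9, "ty": -0.45, "tz": 0.2, "fingers": 60}, {"wx": 0, "wy": 0, "wz": 0, "tx": 0.9, "ty": -0.45, "tz": 0.2, "fingers": 60}, {"wx": 0, "wy": 0, "wz": 0, "tx": 0.9, "ty": -0.45, "tz": 0.2, "fingers": 60}, {"wx": 0, "wy": 0, "wz": 0, "tx": 0.9, "ty": -0.45, "tz": 0.2, "fingers": 60}, {"wx": 0, "wy": 0, "wz": 0, "tx": 0, "ty": 0, "tz": 0, "fingers": 50}, {"wx": 0, "wy": 0, "wz": 0, "tx": 0, "ty": 0, "tz": 0, "fingers": 50}])

```text
time: 3.6
eef_pos: [512.0, -10.4, 174.9]
ee_rot: [-2.985, -0.973, 0.0]
contact_force: [-0.9, 0.1, 0.2]
opening: 50.1
```

```bash
python3 - <<'E'
from h import *
to([513,-11.5,120],0.625)
E
```

```text
t3.60 pos [512.02 -10.43 174.85] yaw 0.6303 zax [-7.0e-04  1.7e-03 -1.0e+00] F [-0.88  0.07  0.17] T [-0.02  0.01 -0.03] op 50.14
units tx,ty,tz total [0.003 0.039 1.371] wz 0.06 q [ 0.36  0.53 -0.56  1.88  0.37  0.84  0.24]
```

>>> arm_command(motion=[{"wx": 0, "wy": 0, "wz": 0, "tx": 0, "ty": 0.02, "tz": 0.6, "fingers": 50}, {"wx": 0, "wy": 0, "wz": 0.05, "tx": 0, "ty": 0.02, "tz": 0.7, "fingers": 50}, {"wx": 0, "wy": 0, "wz": 0, "tx": 0, "ty": 0, "tz": 0, "fingers": 50}, {"wx": 0, "wy": 0, "wz": 0, "tx": 0, "ty": 0, "tz": 0, "fingers": 50}])

```text
time: 3.93
eef_pos: [511.3, -17.1, 122.6]
ee_rot: [-2.993, -0.955, 0.006]
contact_force: [-0.1, 0.2, -0.1]
opening: 50.3
```

```bash
python3 - <<'E'
from h import *
s,R=S()
t=snap('top','top1');sd=snap('side','side1')
crop(sd,(270,120,430,250),'s3',5)
crop(t,(230,150,430,290),'t3',4)
print(proj('side',s['eef_pos']),proj('top',s['eef_pos']))
E
```

```text
t3.93 pos [511.29 -17.11 122.64] yaw 0.6176 zax [-0.0037 -0.0011 -1.    ] F [-0.1   0.22 -0.06] T [ 0.03 -0.02 -0.01] op 50.29
[352.22836785 189.18311904] [333.1921514  245.22917828]
```

View pics/s3.png

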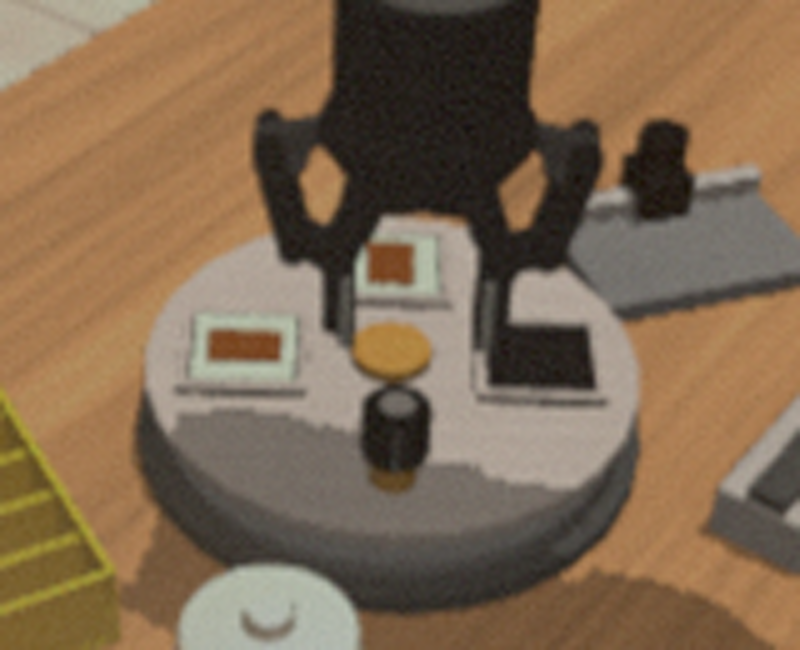

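View pics/t3.png

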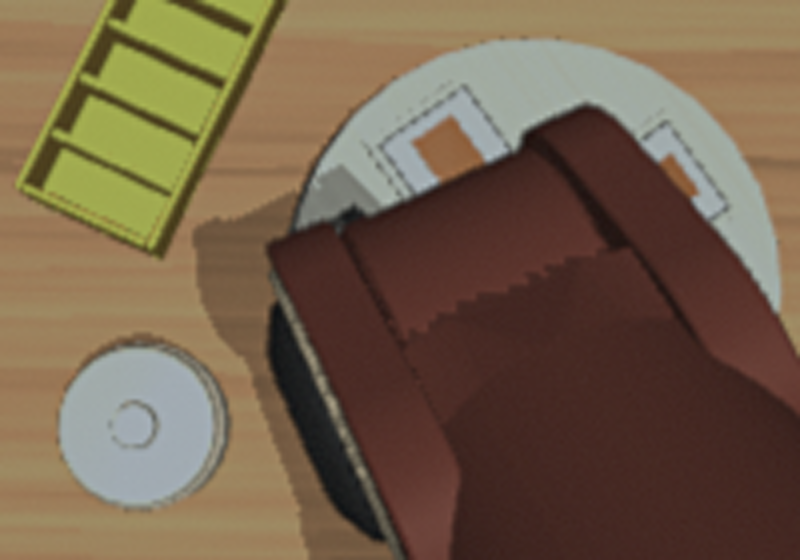

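>>> arm_command(motion=[{"wx": 0, "wy": 0, "wz": 0, "tx": 0, "ty": 0, "tz": 0, "fingers": 50}])

```text
time: 4.12
eef_pos: [513.6, -15.7, 124.9]
ee_rot: [2.991, 0.957, 0.004]
contact_force: [0.7, 0.1, 0.4]
opening: 49.9
```

```bash
python3 - <<'E'
from h import *
to([513,-12,64],0.625)
E
```

```text
t4.12 pos [513.64 -15.69 124.91] yaw 0.6194 zax [ 3.e-03 -1.e-04 -1.e+00] F [0.72 0.05 0.36] T [0.09 0.04 0.03] op 49.92
units tx,ty,tz total [ 0.037 -0.087  1.523] wz -0.065 q [ 0.33  0.59 -0.51  1.93  0.43  0.72  0.18]
```

>>> arm_command(motion=[{"wx": 0, "wy": 0, "wz": 0, "tx": 0, "ty": 0, "tz": 0, "fingers": 50}, {"wx": 0, "wy": 0, "wz": 0, "tx": 0, "ty": 0, "tz": 0, "fingers": 50}])

```text
time: 4.28
eef_pos: [513.3, -15.4, 124.4]
ee_rot: [2.991, 0.958, 0.003]
contact_force: [0.1, -0.5, -0.1]
opening: 50.0
```

>>> arm_command(motion=[{"wx": 0, "wy": 0, "wz": 0, "tx": 0, "ty": 0, "tz": 0, "fingers": 50}, {"wx": 0, "wy": 0, "wz": 0, "tx": 0, "ty": 0, "tz": 0, "fingers": 50}])

```text
time: 4.45
eef_pos: [512.8, -15.3, 123.7]
ee_rot: [2.991, 0.959, 0.001]
contact_force: [0.4, 0.4, 0.6]
opening: 49.9
```

```bash
python3 - <<'E'
from h import *
to([513,-12,64],0.625)
E
```

```text
t4.45 pos [512.83 -15.27 123.74] yaw 0.6206 zax [ 7.e-04 -0.e+00 -1.e+00] F [0.35 0.41 0.63] T [ 0.02  0.01 -0.07] op 49.95
units tx,ty,tz total [ 0.05  -0.065  1.494] wz -0.051 q [ 0.33  0.6  -0.51  1.93  0.43  0.72  0.18]
```

>>> arm_command(motion=[{"wx": 0, "wy": 0, "wz": -0.05, "tx": 0.05, "ty": -0.065, "tz": 0.1, "fingers": 50}, {"wx": 0, "wy": 0, "wz": 0, "tx": 0, "ty": 0, "tz": 0.2, "fingers": 50}, {"wx": 0, "wy": 0, "wz": 0, "tx": 0, "ty": 0, "tz": 0.2, "fingers": 50}, {"wx": 0, "wy": 0, "wz": 0, "tx": 0, "ty": 0, "tz": 0.1, "fingers": 50}, {"wx": 0, "wy": 0, "wz": 0, "tx": 0, "ty": 0, "tz": 0, "fingers": 50}, {"wx": 0, "wy": 0, "wz": 0, "tx": 0, "ty": 0, "tz": 0, "fingers": 50}, {"wx": 0, "wy": 0, "wz": 0, "tx": 0, "ty": 0, "tz": 0, "fingers": 50}])

```text
time: 5.03
eef_pos: [512.9, -11.9, 99.3]
ee_rot: [-2.989, -0.966, -0.0]
contact_force: [0.2, 0.1, 0.1]
opening: 50.1
```

```bash
python3 - <<'E'
from h import *
to([513,-12,64],0.625)
s=status.read_state()
sd=snap('side','side2')
crop(sd,(270,120,430,250),'s4',5)
print(proj('side',s['eef_pos']))
E
```

```text
t5.03 pos [512.88 -11.91  99.27] yaw 0.6251 zax [-0.e+00  1.e-04 -1.e+00] F [0.23 0.12 0.14] T [-0.    0.06 -0.03] op 50.09
units tx,ty,tz total [0.001 0.004 0.882] wz 0.001 q [ 0.3   0.63 -0.49  1.95  0.46  0.67  0.15]
[349.64192488 198.49409861]
```

View pics/s4.png

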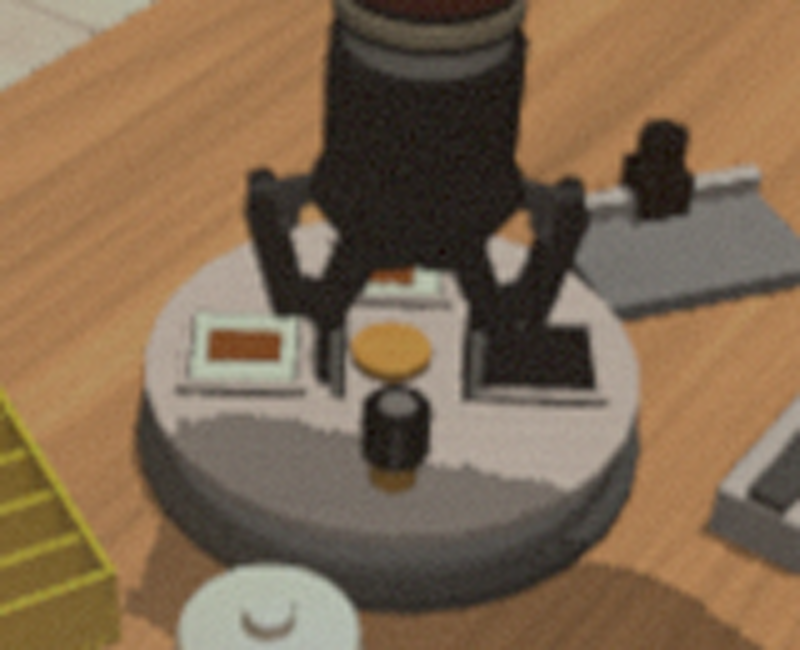

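>>> arm_command(motion=[{"wx": 0, "wy": 0, "wz": 0, "tx": 0, "ty": 0, "tz": 0.2, "fingers": 50}, {"wx": 0, "wy": 0, "wz": 0, "tx": 0, "ty": 0, "tz": 0.2, "fingers": 50}, {"wx": 0, "wy": 0, "wz": 0, "tx": 0, "ty": 0, "tz": 0.2, "fingers": 50}, {"wx": 0, "wy": 0, "wz": 0, "tx": 0, "ty": 0, "tz": 0.2, "fingers": 50}, {"wx": 0, "wy": 0, "wz": 0, "tx": 0, "ty": 0, "tz": 0.06, "fingers": 50}, {"wx": 0, "wy": 0, "wz": 0, "tx": 0, "ty": 0, "tz": 0, "fingers": 36}, {"wx": 0, "wy": 0, "wz": 0, "tx": 0, "ty": 0, "tz": 0, "fingers": 36}, {"wx": 0, "wy": 0, "wz": 0, "tx": 0, "ty": 0, "tz": 0, "fingers": 36}, {"wx": 0, "wy": 0, "wz": 0, "tx": 0, "ty": 0, "tz": 0, "fingers": 36}], force=25)

```text
time: 5.83
eef_pos: [513.1, -11.9, 65.3]
ee_rot: [2.989, 0.966, 0.001]
contact_force: [-0.5, 0.3, 0.6]
opening: 35.9
```

```bash
python3 - <<'E'
from h import *
to([513,-12,64],0.625)
s=status.read_state()
sd=snap('side','side3')
crop(sd,(300,140,400,240),'s5',7)
print(proj('side',s['eef_pos']))
E
```

```text
t5.83 pos [513.1  -11.91  65.28] yaw 0.6250 zax [ 8.e-04  1.e-04 -1.e+00] F [-0.51  0.32  0.58] T [-0.02 -0.06 -0.02] op 35.86
units tx,ty,tz total [-0.003  0.     0.032] wz 0.0 q [ 0.27  0.68 -0.44  1.98  0.51  0.59  0.11]
[348.77955705 210.09412996]
```

View pics/s5.png

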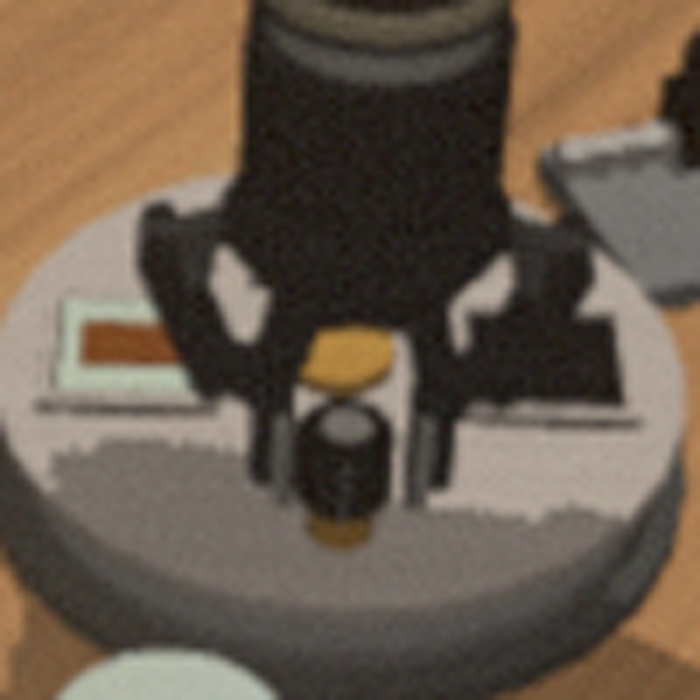

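```bash
python3 - <<'E'
from h import *
s,R=S(); p=s['eef_pos']
for d in(0,2.5): print(proj('side',p+R[:,0]*d),proj('side',p+R[:,1]*d*2))
E
```

```text
t5.88 pos [513.08 -11.96  65.28] yaw 0.6249 zax [ 8.e-04  1.e-04 -1.e+00] F [-0.27  0.53 -0.82] T [ 0.06 -0.   -0.  ] op 35.80
[348.80089803 210.08739546] [348.80089803 210.08739546]
[347.67181812 210.05065299] [348.77838639 208.57403685]
```

>>> arm_command(motion=[{"wx": 0, "wy": 0, "wz": 0, "tx": 0.05, "ty": 0, "tz": 0.02, "fingers": 36}, {"wx": 0, "wy": 0, "wz": 0, "tx": 0, "ty": 0, "tz": 0, "fingers": 33}, {"wx": 0, "wy": 0, "wz": 0, "tx": 0, "ty": 0, "tz": 0, "fingers": 33}, {"wx": 0, "wy": 0, "wz": 0, "tx": 0, "ty": 0, "tz": 0, "fingers": 33}], force=25)

```text
time: 6.22
eef_pos: [514.5, -10.8, 64.2]
ee_rot: [-2.989, -0.966, -0.0]
contact_force: [0.2, 0.1, 0.3]
opening: 33.3
```

```bash
python3 - <<'E'
from h import *
S()
sd=snap('side','side4')
crop(sd,(300,140,400,240),'s6',7)
E
```

```text
t6.22 pos [514.47 -10.76  64.19] yaw 0.6250 zax [ 1.e-04  1.e-04 -1.e+00] F [0.21 0.13 0.28] T [-0.03 -0.    0.  ] op 33.26
```

View pics/s6.png

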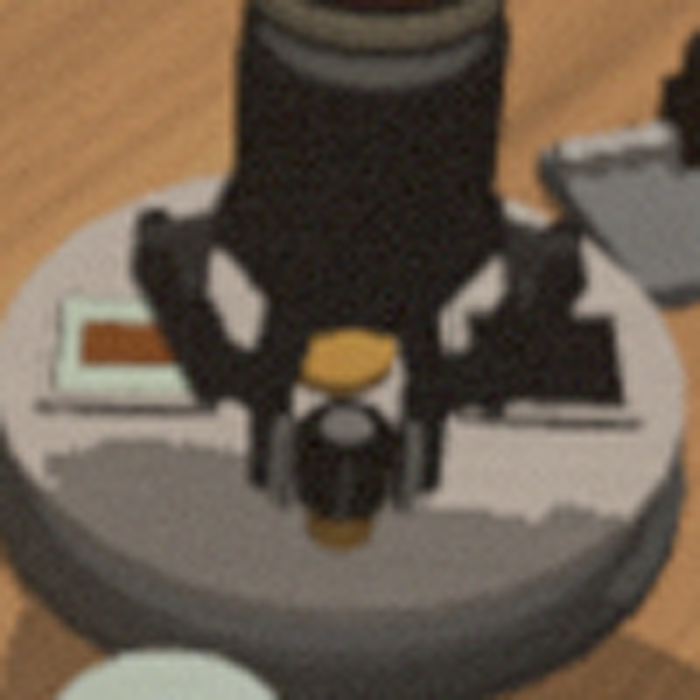

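>>> arm_command(motion=[{"wx": 0, "wy": 0, "wz": 0, "tx": 0.01, "ty": 0, "tz": 0, "fingers": 31}, {"wx": 0, "wy": 0, "wz": 0, "tx": 0, "ty": 0, "tz": 0, "fingers": 28}, {"wx": 0, "wy": 0, "wz": 0, "tx": 0, "ty": 0, "tz": 0, "fingers": 28}, {"wx": 0, "wy": 0, "wz": 0, "tx": 0, "ty": 0, "tz": 0, "fingers": 28}], force=25)

```text
time: 6.6
eef_pos: [514.7, -10.7, 64.3]
ee_rot: [2.989, 0.965, -0.0]
contact_force: [-1.3, -0.5, 2.9]
opening: 29.4
```

```bash
python3 - <<'E'
from h import *
s,R=S();print('tool F',(R.T@s['contact_force']).round(2))
E
```

```text
t6.60 pos [514.66 -10.65  64.28] yaw 0.6247 zax [-1.e-04 -1.e-04 -1.e+00] F [-1.26 -0.48  2.91] T [-0.1   0.21 -0.02] op 29.36
tool F [-1.3  -0.35 -2.91]
```

>>> arm_command(motion=[{"wx": 0, "wy": 0, "wz": 0, "tx": 0, "ty": 0, "tz": 0, "fingers": 26}, {"wx": 0, "wy": 0, "wz": 0, "tx": 0, "ty": 0, "tz": -0.06, "fingers": 26}, {"wx": 0, "wy": 0, "wz": 0, "tx": 0, "ty": 0, "tz": -0.06, "fingers": 26}, {"wx": 0, "wy": 0, "wz": 0, "tx": 0, "ty": 0, "tz": -0.06, "fingers": 26}, {"wx": 0, "wy": 0, "wz": 0, "tx": 0, "ty": 0, "tz": -0.06, "fingers": 26}, {"wx": 0, "wy": 0, "wz": 0, "tx": 0, "ty": 0, "tz": -0.04, "fingers": 26}, {"wx": 0, "wy": 0, "wz": 0, "tx": 0, "ty": 0, "tz": 0, "fingers": 26}, {"wx": 0, "wy": 0, "wz": 0, "tx": 0, "ty": 0, "tz": 0, "fingers": 26}], force=35)

```text
time: 7.27
eef_pos: [514.5, -10.7, 75.2]
ee_rot: [-2.989, -0.966, 0.001]
contact_force: [1.9, -0.1, -10.3]
opening: 28.6
```

```bash
python3 - <<'E'
from h import *
s,R=S();print('tool F',(R.T@s['contact_force']).round(2))
sd=snap('side','side5')
crop(sd,(300,140,400,240),'s7',7)
E
```

```text
t7.27 pos [514.45 -10.74  75.19] yaw 0.6250 zax [-6.e-04 -1.e-04 -1.e+00] F [  1.89  -0.15 -10.31] T [-0.09 -0.3  -0.02] op 28.59
tool F [ 1.46  1.23 10.31]
```

View pics/s7.png

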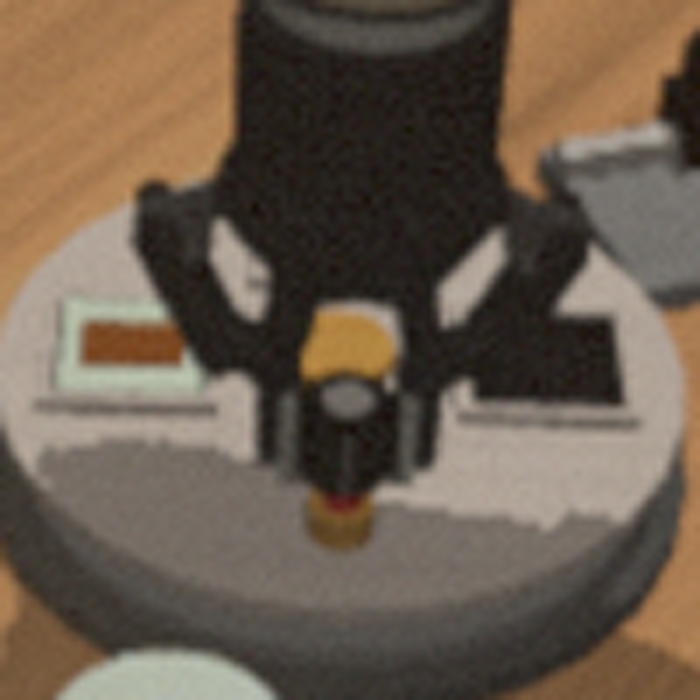

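>>> arm_command(motion=[{"wx": 0, "wy": 0, "wz": -0.2, "tx": -0.0375, "ty": 0.0005, "tz": 0, "fingers": 26}, {"wx": 0, "wy": 0, "wz": -0.404, "tx": -0.075, "ty": 0.0013, "tz": 0, "fingers": 26}, {"wx": 0, "wy": 0, "wz": -0.404, "tx": -0.075, "ty": 0.0013, "tz": 0, "fingers": 26}, {"wx": 0, "wy": 0, "wz": -0.404, "tx": -0.075, "ty": 0.0013, "tz": 0, "fingers": 26}, {"wx": 0, "wy": 0, "wz": -0.2, "tx": -0.0375, "ty": 0.0005, "tz": 0, "fingers": 26}], force=35)

```text
time: 7.73
eef_pos: [505.1, -18.6, 75.2]
ee_rot: [-2.913, -1.176, 0.001]
contact_force: [1.9, -0.3, -10.2]
opening: 28.9
```

```bash
cat >> h.py <<'E'
C=np.array([563.5,-79.5]); A0=2.1887
def T():
    s,R=S(); d=s['eef_pos'][:2]-C; a=np.arctan2(d[1],d[0])%(2*np.pi); yaw=np.arctan2(R[1,0],R[0,0])
    print('toolF',(R.T@s['contact_force']).round(2),'r %.2f th %.4f yawTh %.4f'%(np.linalg.norm(d),a-A0,yaw-0.625))
E
python3 - <<'E'
from h import *
from h import T
p=np.array([514.5,-10.7]);d=p-np.array([562,-79.8]);print(np.linalg.norm(d),np.arctan2(d[1],d[0]))
T()
E
```

```text
83.85141620747976 2.1730222516413193
t7.73 pos [505.11 -18.59  75.23] yaw 0.7672 zax [-4.e-04  0.e+00 -1.e+00] F [  1.85  -0.27 -10.15] T [ 0.   -0.34  0.01] op 28.89
toolF [ 1.15  1.49 10.15] r 84.37 th 0.1464 yawTh 0.1422
```

>>> arm_command(motion=[{"wx": 0, "wy": 0, "wz": -0.2, "tx": -0.0375, "ty": 0.0005, "tz": 0, "fingers": 26}, {"wx": 0, "wy": 0, "wz": -0.404, "tx": -0.075, "ty": 0.0013, "tz": 0, "fingers": 26}, {"wx": 0, "wy": 0, "wz": -0.404, "tx": -0.075, "ty": 0.0013, "tz": 0, "fingers": 26}, {"wx": 0, "wy": 0, "wz": -0.404, "tx": -0.075, "ty": 0.0013, "tz": 0, "fingers": 26}, {"wx": 0, "wy": 0, "wz": -0.404, "tx": -0.075, "ty": 0.0013, "tz": 0, "fingers": 26}, {"wx": 0, "wy": 0, "wz": -0.404, "tx": -0.075, "ty": 0.0013, "tz": 0, "fingers": 26}, {"wx": 0, "wy": 0, "wz": -0.404, "tx": -0.075, "ty": 0.0013, "tz": 0, "fingers": 26}, {"wx": 0, "wy": 0, "wz": -0.404, "tx": -0.075, "ty": 0.0013, "tz": 0, "fingers": 26}, {"wx": 0, "wy": 0, "wz": -0.2, "tx": -0.0375, "ty": 0.0005, "tz": 0, "fingers": 26}, {"wx": 0, "wy": 0, "wz": 0, "tx": 0, "ty": 0, "tz": 0, "fingers": 26}], force=35)

```text
time: 8.57
eef_pos: [490.2, -37.7, 75.2]
ee_rot: [-2.72, -1.571, 0.002]
contact_force: [1.1, -0.8, -10.5]
opening: 28.9
```

```bash
python3 - <<'E'
from h import *
T()
E
```

```text
t8.57 pos [490.21 -37.68  75.22] yaw 1.0475 zax [-1.1e-03 -6.0e-04 -1.0e+00] F [  1.09  -0.81 -10.51] T [-0.14 -0.15  0.11] op 28.92
toolF [-0.15  1.35 10.51] r 84.38 th 0.4344 yawTh 0.4225
```

>>> arm_command(motion=[{"wx": 0, "wy": 0, "wz": -0.2, "tx": -0.0375, "ty": 0.0005, "tz": 0, "fingers": 26}, {"wx": 0, "wy": 0, "wz": -0.404, "tx": -0.075, "ty": 0.0013, "tz": 0, "fingers": 26}, {"wx": 0, "wy": 0, "wz": -0.404, "tx": -0.075, "ty": 0.0013, "tz": 0, "fingers": 26}, {"wx": 0, "wy": 0, "wz": -0.3, "tx": -0.0475, "ty": 0.0005, "tz": 0, "fingers": 26}, {"wx": 0, "wy": 0, "wz": 0, "tx": 0, "ty": 0, "tz": 0.025, "fingers": 26}, {"wx": 0, "wy": 0, "wz": 0, "tx": 0, "ty": 0, "tz": 0.0125, "fingers": 26}, {"wx": 0, "wy": 0, "wz": 0, "tx": 0, "ty": 0, "tz": 0, "fingers": 26}], force=35)

```text
time: 9.15
eef_pos: [486.0, -46.2, 73.6]
ee_rot: [2.627, 1.722, -0.003]
contact_force: [-1.2, -1.9, -8.8]
opening: 29.0
```

```bash
python3 - <<'E'
from h import *
T()
E
```

```text
t9.15 pos [485.96 -46.17  73.59] yaw 1.1607 zax [-0.0015 -0.0012 -1.    ] F [-1.18 -1.93 -8.76] T [-0.46  0.03 -0.07] op 29.02
toolF [-2.22 -0.3   8.77] r 84.40 th 0.5469 yawTh 0.5357
```

>>> arm_command(motion=[{"wx": 0, "wy": 0, "wz": 0, "tx": 0, "ty": 0, "tz": 0.0125, "fingers": 26}, {"wx": 0, "wy": 0, "wz": 0, "tx": 0, "ty": 0, "tz": 0.0, "fingers": 26}])

```text
time: 9.32
eef_pos: [486.0, -46.1, 73.1]
ee_rot: [2.627, 1.723, -0.003]
contact_force: [-1.5, -2.6, -9.7]
opening: 29.3
```

>>> arm_command(motion=[{"wx": 0, "wy": 0, "wz": 0, "tx": 0, "ty": 0, "tz": 0.0125, "fingers": 26}, {"wx": 0, "wy": 0, "wz": 0, "tx": 0, "ty": 0, "tz": 0.0, "fingers": 26}])

```text
time: 9.48
eef_pos: [486.0, -46.0, 72.6]
ee_rot: [2.627, 1.723, -0.002]
contact_force: [-1.3, -3.6, -8.5]
opening: 29.0
```

>>> arm_command(motion=[{"wx": 0, "wy": 0, "wz": 0, "tx": 0, "ty": 0, "tz": 0.0125, "fingers": 26}, {"wx": 0, "wy": 0, "wz": 0, "tx": 0, "ty": 0, "tz": 0.0, "fingers": 26}])

```text
time: 9.65
eef_pos: [486.1, -45.9, 72.4]
ee_rot: [2.627, 1.723, -0.002]
contact_force: [-3.0, -3.9, -6.2]
opening: 28.5
```

>>> arm_command(motion=[{"wx": 0, "wy": 0, "wz": 0, "tx": 0, "ty": 0, "tz": 0.01, "fingers": 26}, {"wx": 0, "wy": 0, "wz": 0, "tx": 0, "ty": 0, "tz": 0.0, "fingers": 26}])

```text
time: 9.82
eef_pos: [486.1, -45.9, 72.4]
ee_rot: [2.626, 1.723, -0.002]
contact_force: [-3.5, -3.1, -2.4]
opening: 29.3
```

>>> arm_command(motion=[{"wx": 0, "wy": 0, "wz": 0, "tx": 0, "ty": 0, "tz": 0, "fingers": 33}, {"wx": 0, "wy": 0, "wz": 0, "tx": 0, "ty": 0, "tz": 0, "fingers": 33}, {"wx": 0, "wy": 0, "wz": 0, "tx": 0, "ty": 0, "tz": 0, "fingers": 33}], force=30)

```text
time: 10.07
eef_pos: [487.5, -44.8, 72.7]
ee_rot: [2.625, 1.725, 0.004]
contact_force: [-2.2, -1.7, 0.1]
opening: 32.9
```

```bash
python3 - <<'E'
from h import *
T()
sd=snap('side','side6')
crop(sd,(300,140,400,240),'s8',7)
E
```

```text
t10.07 pos [487.54 -44.79  72.73] yaw 1.1625 zax [ 2.5e-03  7.0e-04 -1.0e+00] F [-2.2  -1.73  0.11] T [-0.4   0.4  -0.01] op 32.86
toolF [-2.46 -1.33 -0.12] r 83.51 th 0.5243 yawTh 0.5375
```

View pics/s8.png

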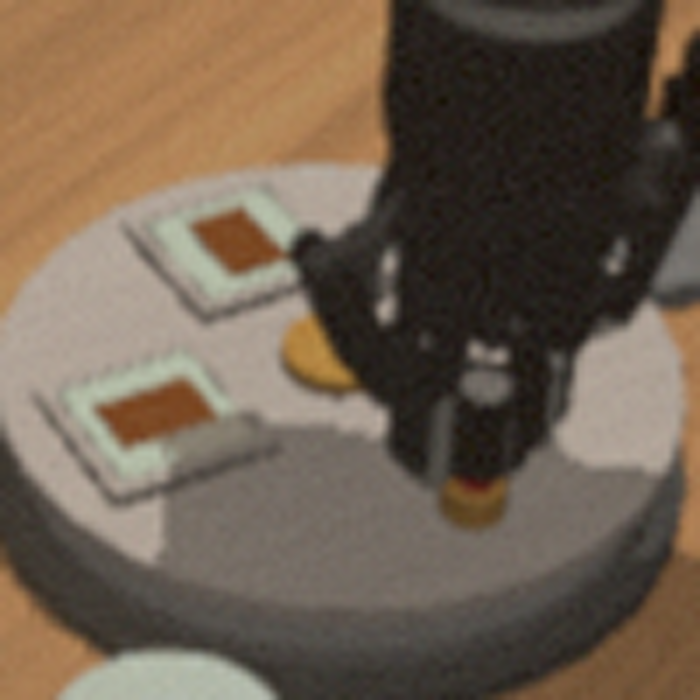

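>>> arm_command(motion=[{"wx": 0, "wy": 0, "wz": -0.07, "tx": -0.03, "ty": -0.01, "tz": 0, "fingers": 33}, {"wx": 0, "wy": 0, "wz": -0.07, "tx": -0.03, "ty": -0.01, "tz": 0, "fingers": 33}, {"wx": 0, "wy": 0, "wz": -0.07, "tx": -0.02, "ty": 0, "tz": 0, "fingers": 33}, {"wx": 0, "wy": 0, "wz": -0.07, "tx": -0.02, "ty": 0, "tz": 0, "fingers": 33}, {"wx": 0, "wy": 0, "wz": -0.07, "tx": -0.02, "ty": 0, "tz": 0, "fingers": 33}, {"wx": 0, "wy": 0, "wz": -0.07, "tx": -0.0125, "ty": 0, "tz": 0, "fingers": 33}, {"wx": 0, "wy": 0, "wz": -0.07, "tx": -0.0125, "ty": 0, "tz": 0, "fingers": 33}, {"wx": 0, "wy": 0, "wz": -0.07, "tx": -0.0125, "ty": 0, "tz": 0, "fingers": 33}])

```text
time: 10.78
eef_pos: [485.6, -48.4, 72.4]
ee_rot: [-2.581, -1.79, -0.01]
contact_force: [3.5, 4.7, -1.0]
opening: 32.9
```

```bash
python3 - <<'E'
from h import *
T()
E
```

```text
t10.78 pos [485.55 -48.42  72.44] yaw 1.2128 zax [ 0.005   0.0045 -1.    ] F [ 3.5   4.73 -0.98] T [ 1.01 -0.58 -0.02] op 32.89
toolF [5.65 1.61 1.01] r 83.91 th 0.5735 yawTh 0.5878
```

>>> arm_command(motion=[{"wx": 0, "wy": 0, "wz": -0.067, "tx": -0.0125, "ty": 0, "tz": 0, "fingers": 33}, {"wx": 0, "wy": 0, "wz": -0.067, "tx": -0.0125, "ty": 0, "tz": 0, "fingers": 33}, {"wx": 0, "wy": 0, "wz": -0.067, "tx": -0.0125, "ty": 0, "tz": 0, "fingers": 33}, {"wx": 0, "wy": 0, "wz": -0.067, "tx": -0.0125, "ty": 0, "tz": 0, "fingers": 33}, {"wx": 0, "wy": 0, "wz": -0.067, "tx": -0.0125, "ty": 0, "tz": 0, "fingers": 33}, {"wx": 0, "wy": 0, "wz": -0.067, "tx": -0.0125, "ty": 0, "tz": 0, "fingers": 33}, {"wx": 0, "wy": 0, "wz": -0.067, "tx": -0.0125, "ty": 0, "tz": 0, "fingers": 33}, {"wx": 0, "wy": 0, "wz": -0.067, "tx": -0.0125, "ty": 0, "tz": 0, "fingers": 33}, {"wx": 0, "wy": 0, "wz": -0.067, "tx": -0.0125, "ty": 0, "tz": 0, "fingers": 33}, {"wx": 0, "wy": 0, "wz": -0.067, "tx": -0.0125, "ty": 0, "tz": 0, "fingers": 33}])

```text
time: 11.62
eef_pos: [483.8, -53.2, 72.4]
ee_rot: [-2.527, -1.865, -0.01]
contact_force: [3.0, 6.3, -0.5]
opening: 33.1
```

```bash
python3 - <<'E'
from h import *
T()
E
```

```text
t11.62 pos [483.78 -53.15  72.4 ] yaw 1.2713 zax [ 0.0046  0.0045 -1.    ] F [ 3.03  6.27 -0.45] T [ 0.99 -0.56 -0.04] op 33.09
toolF [6.88 1.05 0.49] r 83.96 th 0.6337 yawTh 0.6463
```

>>> arm_command(motion=[{"wx": 0, "wy": 0, "wz": -0.067, "tx": -0.0125, "ty": 0, "tz": 0, "fingers": 33}, {"wx": 0, "wy": 0, "wz": -0.067, "tx": -0.0125, "ty": 0, "tz": 0, "fingers": 33}, {"wx": 0, "wy": 0, "wz": -0.067, "tx": -0.0125, "ty": 0, "tz": 0, "fingers": 33}, {"wx": 0, "wy": 0, "wz": -0.067, "tx": -0.0125, "ty": 0, "tz": 0, "fingers": 33}, {"wx": 0, "wy": 0, "wz": -0.067, "tx": -0.0125, "ty": 0, "tz": 0, "fingers": 33}, {"wx": 0, "wy": 0, "wz": -0.067, "tx": -0.0125, "ty": 0, "tz": 0, "fingers": 33}, {"wx": 0, "wy": 0, "wz": -0.067, "tx": -0.0125, "ty": 0, "tz": 0, "fingers": 33}, {"wx": 0, "wy": 0, "wz": -0.067, "tx": -0.0125, "ty": 0, "tz": 0, "fingers": 33}])

```text
time: 12.28
eef_pos: [482.6, -57.0, 72.4]
ee_rot: [-2.483, -1.924, -0.01]
contact_force: [1.8, 4.8, -1.7]
opening: 33.1
```

```bash
python3 - <<'E'
from h import *
T()
E
```

```text
t12.28 pos [482.59 -56.96  72.42] yaw 1.3182 zax [ 0.0045  0.0044 -1.    ] F [ 1.78  4.85 -1.66] T [ 1.02 -0.52 -0.06] op 33.11
toolF [5.13 0.51 1.69] r 83.99 th 0.6812 yawTh 0.6932
```

>>> arm_command(motion=[{"wx": 0, "wy": 0, "wz": -0.067, "tx": -0.0125, "ty": 0, "tz": 0, "fingers": 33}, {"wx": 0, "wy": 0, "wz": -0.067, "tx": -0.0125, "ty": 0, "tz": 0, "fingers": 33}, {"wx": 0, "wy": 0, "wz": -0.067, "tx": -0.0125, "ty": 0, "tz": 0, "fingers": 33}, {"wx": 0, "wy": 0, "wz": -0.067, "tx": -0.0125, "ty": 0, "tz": 0, "fingers": 33}, {"wx": 0, "wy": 0, "wz": -0.067, "tx": -0.0125, "ty": 0, "tz": 0, "fingers": 33}, {"wx": 0, "wy": 0, "wz": -0.067, "tx": -0.0125, "ty": 0, "tz": 0, "fingers": 33}])

```text
time: 12.78
eef_pos: [481.8, -60.0, 72.4]
ee_rot: [-2.449, -1.967, -0.009]
contact_force: [2.6, 4.8, -1.4]
opening: 33.0
```

```bash
python3 - <<'E'
from h import *
T()
E
```

```text
t12.78 pos [481.75 -59.95  72.4 ] yaw 1.3532 zax [ 0.0043  0.0043 -1.    ] F [ 2.59  4.79 -1.38] T [ 1.   -0.51 -0.03] op 32.99
toolF [5.23 1.49 1.41] r 84.05 th 0.7182 yawTh 0.7282
```

>>> arm_command(motion=[{"wx": 0, "wy": 0, "wz": -0.067, "tx": -0.0125, "ty": 0, "tz": 0, "fingers": 33}, {"wx": 0, "wy": 0, "wz": -0.067, "tx": -0.0125, "ty": 0, "tz": 0, "fingers": 33}, {"wx": 0, "wy": 0, "wz": -0.067, "tx": -0.0125, "ty": 0, "tz": 0, "fingers": 33}, {"wx": 0, "wy": 0, "wz": -0.067, "tx": -0.0125, "ty": 0, "tz": 0, "fingers": 33}, {"wx": 0, "wy": 0, "wz": -0.067, "tx": -0.0125, "ty": 0, "tz": 0, "fingers": 33}, {"wx": 0, "wy": 0, "wz": -0.067, "tx": -0.0125, "ty": 0, "tz": 0, "fingers": 33}])

```text
time: 13.28
eef_pos: [481.1, -62.9, 72.4]
ee_rot: [-2.414, -2.009, -0.009]
contact_force: [2.0, 5.5, -0.8]
opening: 33.2
```

```bash
python3 - <<'E'
from h import *
T()
E
```

```text
t13.28 pos [481.09 -62.87  72.4 ] yaw 1.3883 zax [ 0.0042  0.0043 -1.    ] F [ 2.02  5.48 -0.78] T [ 1.04 -0.43 -0.02] op 33.21
toolF [5.75 0.99 0.81] r 84.07 th 0.7538 yawTh 0.7633
```

>>> arm_command(motion=[{"wx": 0, "wy": 0, "wz": -0.067, "tx": -0.0125, "ty": 0, "tz": 0, "fingers": 33}, {"wx": 0, "wy": 0, "wz": -0.067, "tx": -0.0125, "ty": 0, "tz": 0, "fingers": 33}, {"wx": 0, "wy": 0, "wz": -0.067, "tx": -0.0125, "ty": 0, "tz": 0, "fingers": 33}, {"wx": 0, "wy": 0, "wz": -0.067, "tx": -0.0125, "ty": 0, "tz": 0, "fingers": 33}, {"wx": 0, "wy": 0, "wz": -0.067, "tx": -0.0125, "ty": 0, "tz": 0, "fingers": 33}, {"wx": 0, "wy": 0, "wz": -0.067, "tx": -0.0125, "ty": 0, "tz": 0, "fingers": 33}])

```text
time: 13.78
eef_pos: [480.5, -65.8, 72.4]
ee_rot: [-2.379, -2.051, -0.009]
contact_force: [2.8, 5.2, -0.5]
opening: 33.4
```

```bash
python3 - <<'E'
from h import *
T()
E
```

```text
t13.78 pos [480.54 -65.8   72.39] yaw 1.4233 zax [ 0.0041  0.0044 -1.    ] F [ 2.76  5.16 -0.52] T [ 1.01 -0.5   0.03] op 33.38
toolF [5.51 1.96 0.56] r 84.08 th 0.7892 yawTh 0.7983
```

>>> arm_command(motion=[{"wx": 0, "wy": 0, "wz": -0.067, "tx": -0.0125, "ty": 0, "tz": 0, "fingers": 33}, {"wx": 0, "wy": 0, "wz": -0.067, "tx": -0.0125, "ty": 0, "tz": 0, "fingers": 33}, {"wx": 0, "wy": 0, "wz": -0.067, "tx": -0.0125, "ty": 0, "tz": 0, "fingers": 33}, {"wx": 0, "wy": 0, "wz": -0.067, "tx": -0.0125, "ty": 0, "tz": 0, "fingers": 33}, {"wx": 0, "wy": 0, "wz": -0.067, "tx": -0.0125, "ty": 0, "tz": 0, "fingers": 33}, {"wx": 0, "wy": 0, "wz": -0.067, "tx": -0.0125, "ty": 0, "tz": 0, "fingers": 33}])

```text
time: 14.28
eef_pos: [480.1, -68.7, 72.4]
ee_rot: [-2.342, -2.093, -0.009]
contact_force: [1.9, 5.2, -1.1]
opening: 32.7
```

```bash
python3 - <<'E'
from h import *
T()
E
```

```text
t14.28 pos [480.08 -68.72  72.4 ] yaw 1.4585 zax [ 0.004   0.0045 -1.    ] F [ 1.87  5.17 -1.05] T [ 1.03 -0.42 -0.06] op 32.75
toolF [5.34 1.27 1.08] r 84.11 th 0.8243 yawTh 0.8335
```

>>> arm_command(motion=[{"wx": 0, "wy": 0, "wz": -0.067, "tx": -0.0125, "ty": 0, "tz": 0, "fingers": 33}, {"wx": 0, "wy": 0, "wz": -0.067, "tx": -0.0125, "ty": 0, "tz": 0, "fingers": 33}, {"wx": 0, "wy": 0, "wz": -0.067, "tx": -0.0125, "ty": 0, "tz": 0, "fingers": 33}, {"wx": 0, "wy": 0, "wz": -0.067, "tx": -0.0125, "ty": 0, "tz": 0, "fingers": 33}, {"wx": 0, "wy": 0, "wz": -0.067, "tx": -0.0125, "ty": 0, "tz": 0, "fingers": 33}, {"wx": 0, "wy": 0, "wz": -0.067, "tx": -0.0125, "ty": 0, "tz": 0, "fingers": 33}])

```text
time: 14.78
eef_pos: [479.7, -71.6, 72.4]
ee_rot: [-2.305, -2.134, -0.009]
contact_force: [2.8, 5.5, -1.4]
opening: 32.8
```

```bash
python3 - <<'E'
from h import *
T()
E
```

```text
t14.78 pos [479.72 -71.63  72.4 ] yaw 1.4936 zax [ 0.0039  0.0046 -1.    ] F [ 2.77  5.45 -1.41] T [ 1.08 -0.37  0.01] op 32.83
toolF [5.64 2.33 1.44] r 84.15 th 0.8593 yawTh 0.8686
```

>>> arm_command(motion=[{"wx": 0, "wy": 0, "wz": -0.067, "tx": -0.0125, "ty": 0, "tz": 0, "fingers": 33}, {"wx": 0, "wy": 0, "wz": -0.067, "tx": -0.0125, "ty": 0, "tz": 0, "fingers": 33}, {"wx": 0, "wy": 0, "wz": -0.067, "tx": -0.0125, "ty": 0, "tz": 0, "fingers": 33}, {"wx": 0, "wy": 0, "wz": -0.067, "tx": -0.0125, "ty": 0, "tz": 0, "fingers": 33}, {"wx": 0, "wy": 0, "wz": -0.067, "tx": -0.0125, "ty": 0, "tz": 0, "fingers": 33}, {"wx": 0, "wy": 0, "wz": -0.067, "tx": -0.0125, "ty": 0, "tz": 0, "fingers": 33}])

```text
time: 15.28
eef_pos: [479.5, -74.6, 72.4]
ee_rot: [-2.267, -2.174, -0.009]
contact_force: [1.6, 5.0, -0.2]
opening: 32.8
```

```bash
python3 - <<'E'
from h import *
T()
sd=snap('side','side7')
crop(sd,(320,140,420,240),'s9',7)
E
```

```text
t15.28 pos [479.48 -74.61  72.41] yaw 1.5287 zax [ 0.0038  0.0046 -1.    ] F [ 1.61  4.99 -0.17] T [ 1.05 -0.42 -0.09] op 32.80
toolF [5.05 1.4  0.2 ] r 84.16 th 0.8947 yawTh 0.9037
```

View pics/s9.png

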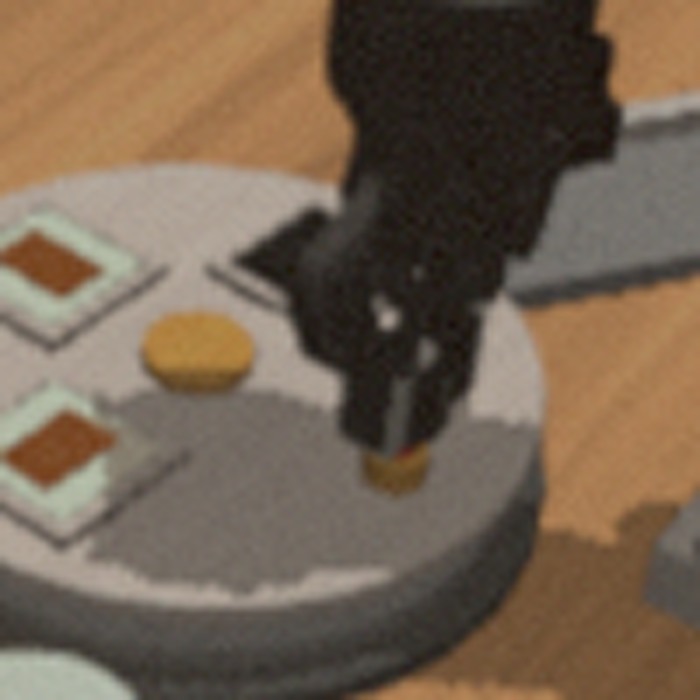

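>>> arm_command(motion=[{"wx": 0, "wy": 0, "wz": -0.067, "tx": -0.0125, "ty": 0, "tz": 0, "fingers": 33}, {"wx": 0, "wy": 0, "wz": -0.067, "tx": -0.0125, "ty": 0, "tz": 0, "fingers": 33}, {"wx": 0, "wy": 0, "wz": -0.067, "tx": -0.0125, "ty": 0, "tz": 0, "fingers": 33}, {"wx": 0, "wy": 0, "wz": -0.067, "tx": -0.0125, "ty": 0, "tz": 0, "fingers": 33}, {"wx": 0, "wy": 0, "wz": -0.067, "tx": -0.0125, "ty": 0, "tz": 0, "fingers": 33}, {"wx": 0, "wy": 0, "wz": -0.067, "tx": -0.0125, "ty": 0, "tz": 0, "fingers": 33}])

```text
time: 15.83
eef_pos: [479.3, -77.5, 72.4]
ee_rot: [-2.229, -2.213, -0.009]
contact_force: [2.4, 4.8, -0.5]
opening: 33.2
```

```bash
python3 - <<'E'
from h import *
T()
E
```

```text
t15.83 pos [479.31 -77.54  72.41] yaw 1.5639 zax [ 0.0037  0.0046 -1.    ] F [ 2.36  4.83 -0.55] T [ 1.05 -0.39  0.  ] op 33.23
toolF [4.85 2.32 0.58] r 84.21 th 0.9296 yawTh 0.9389
```

>>> arm_command(motion=[{"wx": 0, "wy": 0, "wz": -0.067, "tx": -0.0125, "ty": 0, "tz": 0, "fingers": 33}, {"wx": 0, "wy": 0, "wz": -0.067, "tx": -0.0125, "ty": 0, "tz": 0, "fingers": 33}, {"wx": 0, "wy": 0, "wz": -0.067, "tx": -0.0125, "ty": 0, "tz": 0, "fingers": 33}, {"wx": 0, "wy": 0, "wz": -0.067, "tx": -0.0125, "ty": 0, "tz": 0, "fingers": 33}, {"wx": 0, "wy": 0, "wz": -0.067, "tx": -0.0125, "ty": 0, "tz": 0, "fingers": 33}, {"wx": 0, "wy": 0, "wz": -0.067, "tx": -0.0125, "ty": 0, "tz": 0, "fingers": 33}])

```text
time: 16.33
eef_pos: [479.3, -80.4, 72.4]
ee_rot: [-2.189, -2.252, -0.009]
contact_force: [2.3, 4.9, -0.1]
opening: 32.7
```

```bash
python3 - <<'E'
from h import *
T()
E
```

```text
t16.33 pos [479.26 -80.44  72.39] yaw 1.5990 zax [ 0.0036  0.0048 -1.    ] F [ 2.31  4.92 -0.08] T [ 1.1  -0.36  0.06] op 32.66
toolF [4.85 2.45 0.11] r 84.24 th 0.9641 yawTh 0.9740
```

>>> arm_command(motion=[{"wx": 0, "wy": 0, "wz": -0.067, "tx": -0.0125, "ty": 0, "tz": 0, "fingers": 33}, {"wx": 0, "wy": 0, "wz": -0.067, "tx": -0.0125, "ty": 0, "tz": 0, "fingers": 33}, {"wx": 0, "wy": 0, "wz": -0.067, "tx": -0.0125, "ty": 0, "tz": 0, "fingers": 33}, {"wx": 0, "wy": 0, "wz": -0.067, "tx": -0.0125, "ty": 0, "tz": 0, "fingers": 33}, {"wx": 0, "wy": 0, "wz": -0.067, "tx": -0.0125, "ty": 0, "tz": 0, "fingers": 33}, {"wx": 0, "wy": 0, "wz": -0.067, "tx": -0.0125, "ty": 0, "tz": 0, "fingers": 33}])

```text
time: 16.83
eef_pos: [479.3, -83.4, 72.4]
ee_rot: [-2.15, -2.29, -0.009]
contact_force: [2.7, 4.7, 0.1]
opening: 33.0
```

```bash
python3 - <<'E'
from h import *
T()
E
```

```text
t16.83 pos [479.34 -83.45  72.39] yaw 1.6340 zax [ 0.0035  0.0048 -1.    ] F [2.68 4.66 0.1 ] T [ 1.06 -0.36 -0.01] op 32.97
toolF [ 4.48  2.97 -0.07] r 84.26 th 0.9998 yawTh 1.0090
```

>>> arm_command(motion=[{"wx": 0, "wy": 0, "wz": -0.067, "tx": -0.0125, "ty": 0.002, "tz": 0, "fingers": 33}, {"wx": 0, "wy": 0, "wz": -0.067, "tx": -0.0125, "ty": 0.002, "tz": 0, "fingers": 33}, {"wx": 0, "wy": 0, "wz": -0.067, "tx": -0.0125, "ty": 0.002, "tz": 0, "fingers": 33}, {"wx": 0, "wy": 0, "wz": -0.067, "tx": -0.0125, "ty": 0.002, "tz": 0, "fingers": 33}, {"wx": 0, "wy": 0, "wz": -0.067, "tx": -0.0125, "ty": 0.002, "tz": 0, "fingers": 33}, {"wx": 0, "wy": 0, "wz": -0.067, "tx": -0.0125, "ty": 0.002, "tz": 0, "fingers": 33}])

```text
time: 17.33
eef_pos: [479.5, -86.0, 72.3]
ee_rot: [-2.108, -2.327, -0.009]
contact_force: [1.6, 6.7, 0.2]
opening: 33.6
```

```bash
python3 - <<'E'
from h import *
T()
E
```

```text
t17.33 pos [479.52 -86.03  72.31] yaw 1.6694 zax [ 0.0025  0.0052 -1.    ] F [1.61 6.67 0.24] T [ 1.35 -0.15 -0.05] op 33.59
toolF [ 6.48  2.26 -0.2 ] r 84.24 th 1.0305 yawTh 1.0444
```

```bash
python3 - <<'E'
from h import *
T()
sd=snap('side','side8')
crop(sd,(320,140,420,240),'s10',7)
E
```

```text
t17.33 pos [479.52 -86.03  72.31] yaw 1.6694 zax [ 0.0025  0.0052 -1.    ] F [1.61 6.67 0.24] T [ 1.35 -0.15 -0.05] op 33.59
toolF [ 6.48  2.26 -0.2 ] r 84.24 th 1.0305 yawTh 1.0444
```

View pics/s10.png

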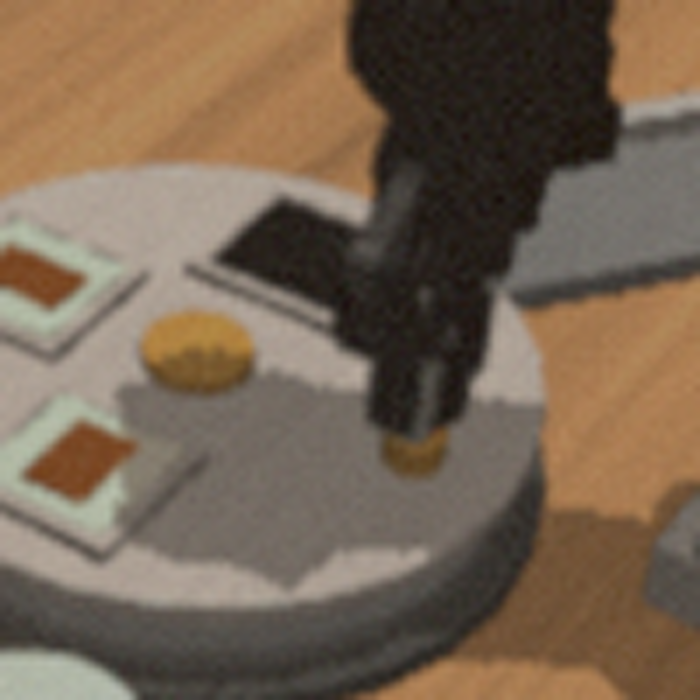

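>>> arm_command(motion=[{"wx": 0, "wy": 0, "wz": -0.04, "tx": -0.01, "ty": 0, "tz": 0, "fingers": 33}, {"wx": 0, "wy": 0, "wz": -0.04, "tx": -0.01, "ty": 0, "tz": 0, "fingers": 33}, {"wx": 0, "wy": 0, "wz": -0.04, "tx": -0.01, "ty": 0, "tz": 0, "fingers": 33}])

```text
time: 17.63
eef_pos: [479.6, -87.3, 72.3]
ee_rot: [-2.096, -2.338, -0.008]
contact_force: [0.6, 6.8, -0.3]
opening: 32.9
```

```bash
python3 - <<'E'
from h import *
T()
E
```

```text
t17.63 pos [479.59 -87.25  72.3 ] yaw 1.6799 zax [ 0.0024  0.0051 -1.    ] F [ 0.56  6.85 -0.27] T [ 1.31 -0.17 -0.05] op 32.88
toolF [6.74 1.31 0.31] r 84.27 th 1.0450 yawTh 1.0549
```

>>> arm_command(motion=[{"wx": 0, "wy": 0, "wz": -0.05, "tx": -0.01, "ty": 0, "tz": 0, "fingers": 33}, {"wx": 0, "wy": 0, "wz": -0.05, "tx": -0.01, "ty": 0, "tz": 0, "fingers": 33}, {"wx": 0, "wy": 0, "wz": -0.05, "tx": -0.01, "ty": 0, "tz": 0, "fingers": 33}])

```text
time: 17.88
eef_pos: [479.6, -88.5, 72.2]
ee_rot: [-2.081, -2.352, -0.008]
contact_force: [1.0, 6.0, -0.5]
opening: 33.1
```

```bash
python3 - <<'E'
from h import *
T()
E
```

```text
t17.88 pos [479.64 -88.51  72.24] yaw 1.6929 zax [ 0.0022  0.005  -1.    ] F [ 0.98  6.01 -0.49] T [ 1.23 -0.21  0.02] op 33.07
toolF [5.85 1.7  0.52] r 84.34 th 1.0600 yawTh 1.0679
```

>>> arm_command(motion=[{"wx": 0, "wy": 0, "wz": -0.055, "tx": -0.01, "ty": 0, "tz": 0, "fingers": 33}, {"wx": 0, "wy": 0, "wz": -0.055, "tx": -0.01, "ty": 0, "tz": 0, "fingers": 33}, {"wx": 0, "wy": 0, "wz": -0.055, "tx": -0.01, "ty": 0, "tz": 0, "fingers": 33}, {"wx": 0, "wy": 0, "wz": -0.055, "tx": -0.01, "ty": 0, "tz": 0, "fingers": 33}])

```text
time: 18.22
eef_pos: [479.6, -90.9, 71.9]
ee_rot: [-2.059, -2.371, -0.006]
contact_force: [1.8, 4.5, -2.0]
opening: 32.8
```

```bash
python3 - <<'E'
from h import *
T()
sd=snap('side','side9')
crop(sd,(320,140,420,240),'s11',7)
E
```

```text
t18.22 pos [479.58 -90.92  71.92] yaw 1.7116 zax [ 0.0014  0.0039 -1.    ] F [ 1.77  4.55 -1.98] T [ 0.84 -0.2  -0.02] op 32.76
toolF [4.24 2.39 2.  ] r 84.69 th 1.0881 yawTh 1.0866
```

View pics/s11.png

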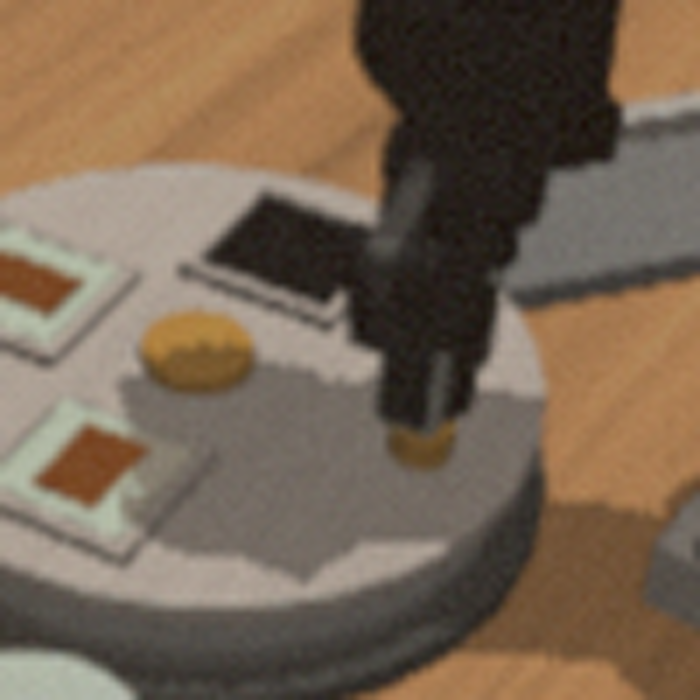

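>>> arm_command(motion=[{"wx": 0, "wy": 0, "wz": -0.055, "tx": -0.01, "ty": 0.004, "tz": 0, "fingers": 33}, {"wx": 0, "wy": 0, "wz": -0.055, "tx": -0.01, "ty": 0.004, "tz": 0, "fingers": 33}, {"wx": 0, "wy": 0, "wz": -0.055, "tx": -0.01, "ty": 0, "tz": 0, "fingers": 33}, {"wx": 0, "wy": 0, "wz": -0.055, "tx": -0.01, "ty": 0, "tz": 0, "fingers": 33}])

```text
time: 18.6
eef_pos: [479.1, -95.0, 71.8]
ee_rot: [-2.039, -2.389, 0.001]
contact_force: [-1.6, 2.0, -1.1]
opening: 32.8
```

```bash
python3 - <<'E'
from h import *
T()
E
```

```text
t18.60 pos [479.08 -94.97  71.8 ] yaw 1.7285 zax [-1.1e-03 -1.0e-04 -1.0e+00] F [-1.63  2.03 -1.05] T [0.53 0.19 0.03] op 32.79
toolF [ 2.26 -1.29  1.05] r 85.82 th 1.1341 yawTh 1.1035
```

```bash
python3 - <<'E'
from h import *
sd=snap('side','side10'); T()
crop(sd,(320,140,420,240),'s12',7)
t=snap('top','top2'); crop(t,(280,140,440,300),'t4',4)
E
```

```text
t18.65 pos [479.08 -94.95  71.77] yaw 1.7287 zax [-0.0012  0.     -1.    ] F [-1.18  1.69 -0.29] T [ 0.4   0.3  -0.03] op 33.06
toolF [ 1.85 -0.9   0.29] r 85.83 th 1.1339 yawTh 1.1037
```

View pics/s12.png

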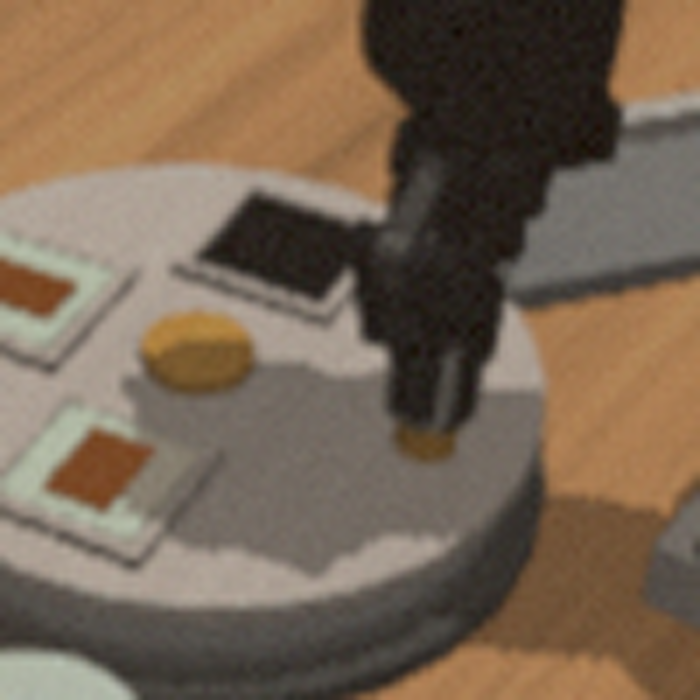

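View pics/t4.png

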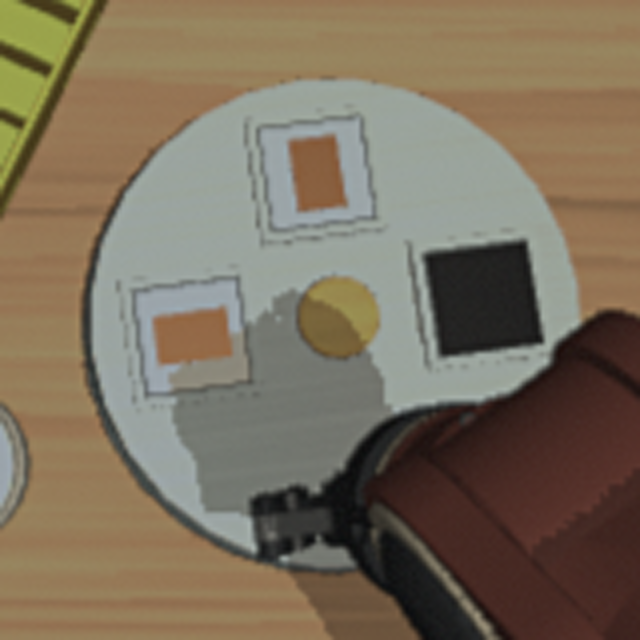

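```bash
cat >> h.py <<'E'
def ang(u0,u1,c=(364.5,219.2)):
    c=atz('top',*c,56)[:2];o=[]
    for u in(u0,u1):
        d=atz('top',*u,51)[:2]-c;o.append(np.arctan2(d[1],d[0]))
    return (o[1]-o[0]+np.pi)%(2*np.pi)-np.pi
E
python3 - <<'E'
from h import *
from h import ang
for a,b in(((343.25,189.5),(328.25,223.75)),((394,198.75),(359.25,183)),((386.75,249.5),(401,214.25))): print(ang(a,b))
E
```

```text
1.0936575793632715
1.0856270361124318
1.0766495249265704
```

>>> arm_command(motion=[{"wx": 0, "wy": 0, "wz": -0.05, "tx": -0.01, "ty": 0, "tz": 0, "fingers": 33}, {"wx": 0, "wy": 0, "wz": -0.05, "tx": -0.01, "ty": 0, "tz": 0, "fingers": 33}])

```text
time: 18.87
eef_pos: [479.3, -95.1, 71.8]
ee_rot: [-2.028, -2.398, -0.0]
contact_force: [-1.0, 3.9, -1.0]
opening: 33.4
```

```bash
python3 - <<'E'
from h import *
T()
E
```

```text
t18.87 pos [479.27 -95.08  71.8 ] yaw 1.7378 zax [-9.e-04  9.e-04 -1.e+00] F [-1.    3.91 -1.  ] T [0.79 0.34 0.06] op 33.42
toolF [ 4.02 -0.33  1.01] r 85.66 th 1.1358 yawTh 1.1128
```

>>> arm_command(motion=[{"wx": 0, "wy": 0, "wz": 0, "tx": -0.01, "ty": 0, "tz": 0, "fingers": 33}, {"wx": 0, "wy": 0, "wz": 0, "tx": -0.01, "ty": 0, "tz": 0, "fingers": 33}])

```text
time: 19.03
eef_pos: [479.3, -95.2, 71.8]
ee_rot: [-2.027, -2.398, -0.001]
contact_force: [-2.1, 5.2, -0.7]
opening: 33.1
```

```bash
python3 - <<'E'
from h import *
T()
E
```

```text
t19.03 pos [479.3  -95.17  71.79] yaw 1.7380 zax [-0.001   0.0019 -1.    ] F [-2.06  5.18 -0.74] T [ 1.16  0.54 -0.  ] op 33.08
toolF [ 5.44 -1.17  0.75] r 85.65 th 1.1369 yawTh 1.1130
```

>>> arm_command(motion=[{"wx": 0, "wy": 0, "wz": 0, "tx": 0.02, "ty": 0, "tz": 0, "fingers": 33}, {"wx": 0, "wy": 0, "wz": 0, "tx": 0.02, "ty": 0, "tz": 0, "fingers": 40}, {"wx": 0, "wy": 0, "wz": 0, "tx": 0, "ty": 0, "tz": 0, "fingers": 55}, {"wx": 0, "wy": 0, "wz": 0, "tx": 0, "ty": 0, "tz": 0, "fingers": 55}, {"wx": 0, "wy": 0, "wz": 0, "tx": 0, "ty": 0, "tz": 0, "fingers": 55}, {"wx": 0, "wy": 0, "wz": 0, "tx": 0, "ty": 0, "tz": 0, "fingers": 55}])

```text
time: 19.53
eef_pos: [480.0, -95.4, 72.0]
ee_rot: [2.03, 2.397, -0.0]
contact_force: [-0.3, 0.1, -0.9]
opening: 54.6
```

```bash
python3 - <<'E'
from h import *
sd=snap('side','side11'); T()
crop(sd,(320,140,420,240),'s13',7)
E
```

```text
t19.58 pos [479.93 -95.27  72.01] yaw 1.7366 zax [ 4.e-04 -5.e-04 -1.e+00] F [-0.27 -0.2   0.62] T [-0.    0.02  0.01] op 54.82
toolF [-0.16 -0.3  -0.62] r 85.04 th 1.1394 yawTh 1.1116
```

View pics/s13.png

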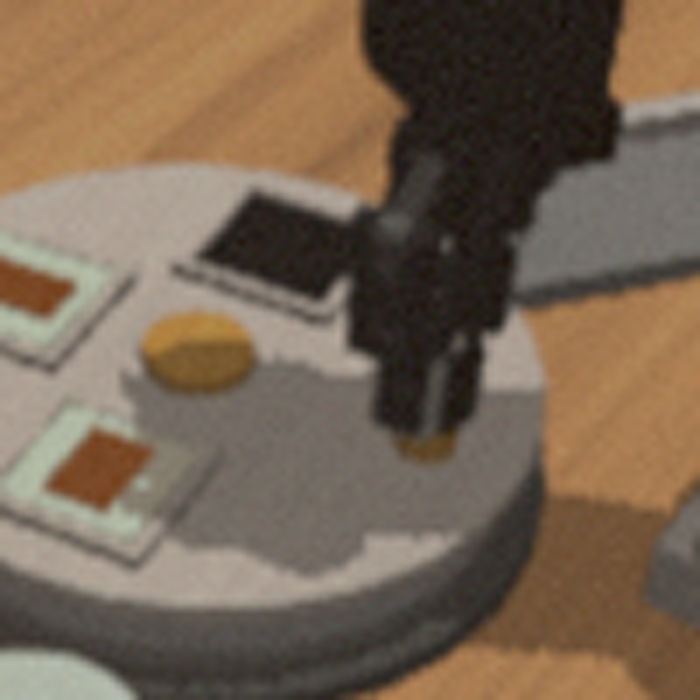

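>>> arm_command(motion=[{"wx": 0, "wy": 0, "wz": 0, "tx": 0, "ty": 0, "tz": -0.1, "fingers": 60}, {"wx": 0, "wy": 0, "wz": 0, "tx": 0, "ty": 0, "tz": -0.2, "fingers": 60}, {"wx": 0, "wy": 0, "wz": 0, "tx": 0, "ty": 0, "tz": -0.4, "fingers": 60}, {"wx": 0, "wy": 0, "wz": 0, "tx": 0, "ty": 0, "tz": -0.6, "fingers": 60}, {"wx": 0, "wy": 0, "wz": 0, "tx": 0, "ty": 0, "tz": -0.6, "fingers": 60}, {"wx": 0, "wy": 0, "wz": 0, "tx": 0, "ty": 0, "tz": -0.6, "fingers": 60}, {"wx": 0, "wy": 0, "wz": 0, "tx": 0, "ty": 0, "tz": -0.6, "fingers": 60}, {"wx": 0, "wy": 0, "wz": 0, "tx": 0, "ty": 0, "tz": -0.4, "fingers": 60}, {"wx": 0, "wy": 0, "wz": 0, "tx": 0, "ty": 0, "tz": 0, "fingers": 60}])

```text
time: 20.33
eef_pos: [481.9, -94.2, 215.9]
ee_rot: [2.025, 2.394, 0.007]
contact_force: [0.1, 0.7, -0.5]
opening: 60.0
```

```bash
python3 - <<'E'
from h import *
sd=snap('side','side12'); T()
crop(sd,(320,140,420,240),'s14',7)
t=snap('top','top3'); crop(t,(280,140,440,300),'t5',4)
E
```

```text
t20.38 pos [480.7  -94.59 214.04] yaw 1.7370 zax [ 4.3e-03 -9.0e-04 -1.0e+00] F [ 1.03 -0.   -0.33] T [ 0.01  0.01 -0.01] op 59.94
toolF [-0.17  1.01  0.33] r 84.17 th 1.1331 yawTh 1.1120
```

View pics/s14.png

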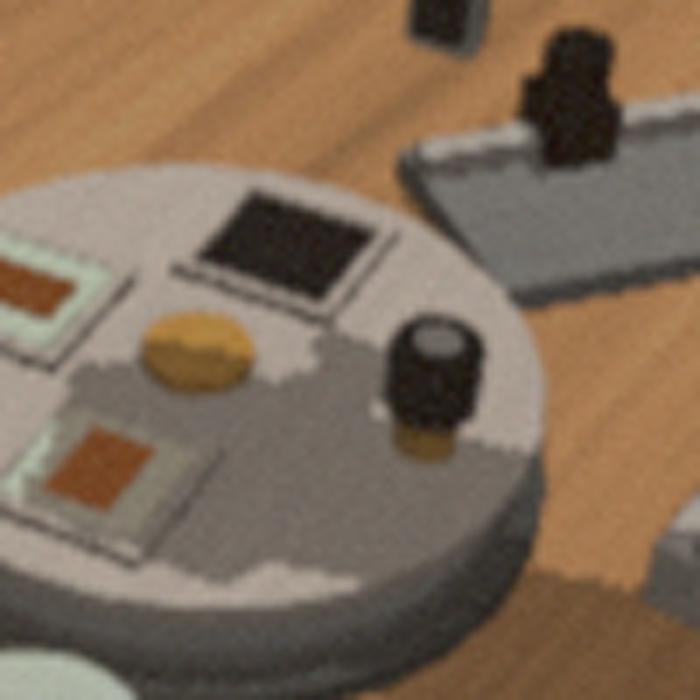

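View pics/t5.png

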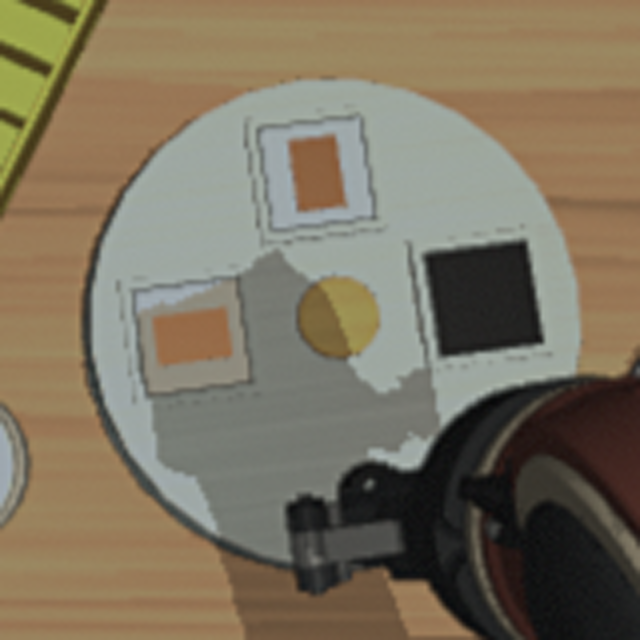

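```bash
python3 - <<'E'
from h import *
c=np.array([560.06,-78.04])
def loc(u,v): return (np.array([u,v])-[320,140])*7
for th in(1.07,1.09,1.11):
  a=2.195+th;p=c+85*np.array([np.cos(a),np.sin(a)])
  print(th,[loc(*proj('side',[*p,z])).round(0) for z in(48,64,72,92,100)])
# start for reference, s6 frame offset 300
a=2.195;p=c+85*np.array([np.cos(a),np.sin(a)])
print([((proj('side',[*p,z])-[300,140])*7).round(0) for z in(48,64,92)])
s=cv2.imread('pics/side12.png'); crop(s,(365,175,395,215),'s15',15)
a=cv2.imread('pics/side0.png'); crop(a,(335,190,365,230),'s16',15)
E
python3 -c "
import cv2,numpy as np
a=cv2.imread('pics/s15.png');b=cv2.imread('pics/s16.png');cv2.imwrite('pics/c1.png',cv2.resize(np.hstack([a,b]),(780,520)))"
```

```text
1.07 [array([424., 455.]), array([429., 418.]), array([432., 400.]), array([439., 352.]), array([442., 333.])]
1.09 [array([426., 452.]), array([432., 415.]), array([434., 397.]), array([441., 349.]), array([444., 330.])]
1.11 [array([428., 449.]), array([434., 412.]), array([436., 394.]), array([443., 346.]), array([446., 327.])]
[array([341., 539.]), array([343., 502.]), array([348., 435.])]
```

View pics/c1.png

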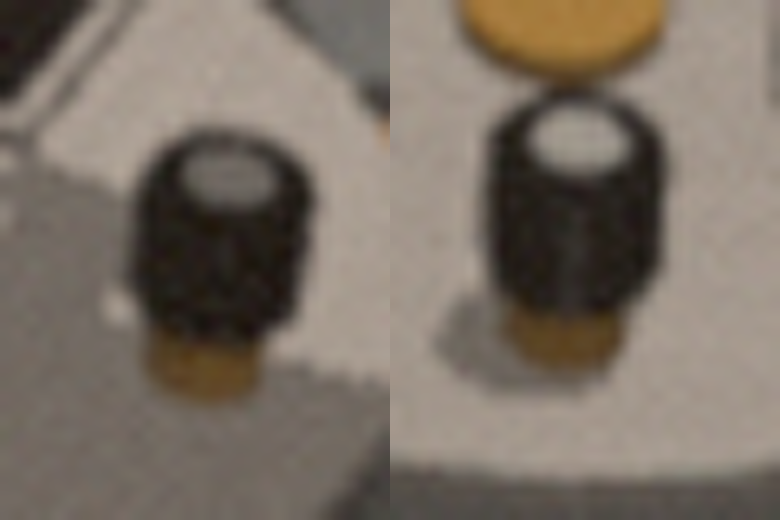

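```bash
python3 - <<'E'
import cv2,numpy as np
a=cv2.imread('pics/side0.png');b=cv2.imread('pics/side12.png');t0=cv2.imread('pics/top0.png');t=cv2.imread('pics/top3.png')
r=np.vstack([np.hstack([a[130:290,220:450],b[130:290,220:450]]),])
r2=np.hstack([t0[100:340,225:520],t[100:340,225:520]])
cv2.imwrite('pics/c2.png',cv2.resize(r,None,fx=1.7,fy=1.7)); cv2.imwrite('pics/c3.png',cv2.resize(r2,None,fx=1.35,fy=1.35))
E
```

```text
(no output)
```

View pics/c2.png

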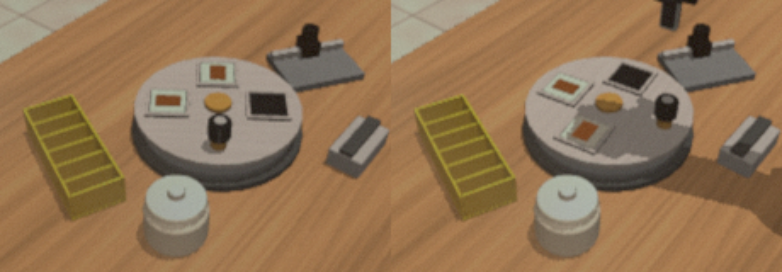

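View pics/c3.png

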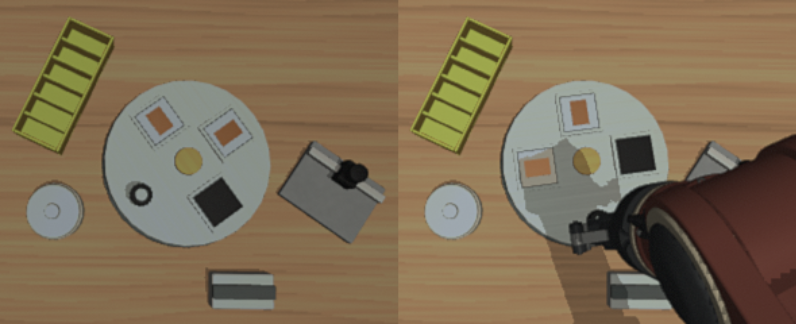

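The bystanders have not moved. The knob sits at its home height with no red stem showing, the table is at about 1.09 rad, and the gripper is clear. I'm handing the job in.

>>> arm_command(motion=[{"wx": 0, "wy": 0, "wz": 0, "tx": 0, "ty": 0, "tz": 0, "fingers": 60}, {"wx": 0, "wy": 0, "wz": 0, "tx": 0, "ty": 0, "tz": 0, "fingers": 60}, {"wx": 0, "wy": 0, "wz": 0, "tx": 0, "ty": 0, "tz": 0, "fingers": 60}])

```text
time: 20.68
eef_pos: [479.0, -94.8, 211.0]
ee_rot: [-2.028, -2.397, 0.001]
contact_force: [0.3, -0.7, -0.2]
opening: 59.6
```

```bash
python3 - <<'E'
from h import *
S(); print(manip.job_done())
E
```

```text
t20.68 pos [479.01 -94.81 211.01] yaw 1.7374 zax [-2.1e-03  5.0e-04 -1.0e+00] F [ 0.35 -0.69 -0.16] T [ 0.02 -0.   -0.  ] op 59.63
the job is handed in; nothing more can be done
None
```

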